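Present a lamp-room tally to the covered reader

TASK

Lever the steel cover of the tally reader right open with the blade of the pry tool (keep the fingers off the cover) and lay the tool back down on the shelf. Then take the tally by its grip bar, lift it over the guard rail without hitting it, and finish still holding it flat about a centimetre above the reader's window, centred on it and with its length along the window's length, without the tally ever touching the reader. Leave the lamp head, oiler cup and lens where they are.

Things in the scene. Friction and masses are not known exactly. Their poses are not given: they have to be found in the camera images.
- window (a point): Centre of the reading window: a black pane flush in the top face of the tally reader, 72 mm along x, 36 mm along y; z is up. The reader is a grey fixed box 130 mm (x) by 116 mm (y), 35 mm high, its top under a hinged steel cover. x points from the reader's front (nearer the robot, at x = -65 mm) to its hinge side.
- cover_hinge (a point): Hinge line of the cover, fixed to the reader: 60 mm along x and 10 mm above the window centre. The hinge axis runs along the reader's y.
- cover_edge (a point): Middle of the cover's front (free) edge, at its underside; 120 mm from the hinge; moves with the cover.
- cover (a joint): Angle of the reader's cover, a steel plate 120 x 110 x 2 mm, 0.2 kg, hinged along its far edge. 0 = shut, level, its underside 10 mm above the reader's top: a thin blade fits into this gap from the front, in the middle. 2.2 rad = right back on its stop. No latch or spring: let go short of upright (1.57) it drops shut, past it it falls open to the stop.
- pry_grip (a point): Centre of the wooden handle of the pry tool, lying on the shelf: a straight handle 80 mm long (x), 16 mm wide (y), 28 mm high (z), this point half-way up (14 mm). x points to the blade. Whole tool about 0.14 kg.
- pry_tip (a point): Tip of the pry tool's steel blade, in the middle of its 3 mm thickness; 115 mm along x and 12.5 mm below the handle centre. The blade is flat, 18 mm wide, 3 mm thick, level with the handle's underside, and sticks out 75 mm past the handle.
- tally_center (a point): Centre (half-way up) of the tally: a round-ended nickel plate 64 mm long (x), 32 mm wide (y), 5 mm thick, lying flat, with an upright black grip bar standing on it along its middle: 40 mm long (x), 12 mm thick (y), from 5 to 39 mm above the underside. This point is 19.5 mm above the underside. About 90 g.
- rail_top (a point): Middle of the top edge of the steel guard rail that stands on the shelf between the tally and the reader: 300 mm long (along its x), 8 mm thick, top 90 mm above the shelf, on three posts with feet of 28 mm diameter.
- lamphead_center (a point): Centre of a black lamp head standing on the shelf, 68 mm diameter, 50 mm high; a bystander.
- oiler_center (a point): Centre of the body of a tin oiler cup, 60 mm diameter, body 58 mm high, thin spout to 91 mm; a bystander.
- lens_center (a point): Centre of a loose glass lens lying flat, 60 mm diameter, 12 mm thick; a bystander.
There are look-alikes about, which are no part of the job. What is shaped like the part that bears tally_center but blue or turquoise is not meant. Of the things that look like the part that bears pry_grip, the larger one is meant.

How it is judged:
By the outcome, as a careful person would: the job done as asked, in the order asked, and still so for the second after the job is handed in, while the arm keeps its last pose, push and grip.
It also fails if it takes over 72 s, if anything falls off the work surface, if the arm or the gripper's body presses on something with over 40 N, if the wrist force passes 120 N, or if a joint passes its speed limit or range.

ROBOT

A 6-joint arm with a two-finger parallel gripper is mounted at the origin on the work surface. World frame = base frame: x ahead of the robot, y to its left, z up, the work surface at z = 0. Lengths are in m, angles in rad, forces in N, time in s.
With the tool pointing down it reaches from about 0.3 to 0.875 m from the base axis. Payload 6.4 kg.
Tool frame: the origin (TCP) lies at the very end of the fingers, on their centre line; the grasp point (between the pads) lies grip_point_offset behind it (grip_point_offset is the distance from the TCP to the grasp point, in m); y points along the fingers, x is the direction in which the jaws open and shut, and the axes are right-handed (so a half turn about y gives the same grasp; the last joint's range is limited). The gripper opens to 85 mm and grips with 20 to 120 N. Pads are 22 mm wide; open, the fingers measure 114 mm over their backs; the gripper's body (76 mm by 85 mm) begins 54 mm behind the grasp point. The pads swing forward as they close: fully open they stand 13 mm farther back than shut.
Start: joints at [-0.206, 0.181, 1.607, -0, 1.354, -0.206], TCP at [0.575, 0, 0.231] pointing down, gripper open.
Joint ranges: [-2.99, 2.99], [-0.89, 2.07], [0.3, 2.58], [-1.14, 4.28], [0, 2.63], [-3.12, 3.12]. Speed limits (rad/s): [2.57, 2.57, 3.01, 3.14, 3.14, 3.14].

INTERFACE

Orientations are given as a unit quaternion [w, x, y, z].
In Python, from bench import get_obs, camera, camera_model, hand_in, grip_point_offset gives the robot as it stands.
- The arm moves only by the shell command python3 -m jog 'ROWS'. ROWS is JSON, a list of rows, each a list of 7 numbers: the shift along the tool's x, y, z in mm, then the turn, a rotation vector about the tool's x, y, z in degrees, then the gripper's target within -1 to 1 (shut at 1, half-way at 0, fully open at -1). In form: [[x, y, z, ax, ay, az, grip], ...]. A call has 1 to 8 rows; each row shifts and turns the commanded pose from where the row before left it, along the tool's axes as they then stand; what a row does not reach is not made up. A row lasts 1/12 s, in which the tool goes at most 41.7 mm and 7.16 degrees, less where a joint would pass 70% of its speed; a pose out of reach is approached as far as the arm can. A call is refused whole if a number of a shift passes 41.7 or a number of a turn 7.16, either way. A call with a gripper value outside its range is refused whole. The fingers move at their own pace and stop on an object; the grip force is fixed at half the most. Time passes only in rows, so rows that do not move let the fingers close. It gives the time, the measured TCP pose, the force and the opening at its end, in the units of the state.
- get_obs(): the state, without advancing time (a new reading comes with each control period).
- camera(name): name is "scene" or "side" or "wrist"; returns the picture (420x560x3 uint8, blue, green, red); there is no depth.
- camera_model(name): a dict with "K" (3x3 intrinsics, pixels), "distortion" ([k1, k2, p1, p2, k3] as OpenCV has them; the pictures are not rectified), "pose" (4x4, takes a point from camera to world coordinates). Camera axes: x right, y down, z forward; pixel columns grow to the right and rows downward; lengths in m; the calibration is good to about 2 mm. A picture is of the moment at which its call begins: read the wrist's pose just before it. camera_model takes no time and is no camera call; for the wrist camera it gives the pose at the moment of the call.
- hand_in(): hands the job in, once; it reports no verdict.
The state is a dict: "time_s": time; "q": joint angles; "dq": joint speeds; "joint_efforts": joint torques, N m; "eef_pos": TCP position; "eef_rot": TCP orientation; "wrist_force": force on the tool from outside, world axes, zero at the start; "torque": the same for the moment, N m; "opening": opening from 0.0 (shut) to 1.0 (fully open).
Only numpy, scipy, OpenCV 4.12 (cv2) and the standard library are available. Lean on these libraries where they do the work, as an engineer would, in place of code of your own. Each camera call takes 0.05 s, during which the arm holds its last target.

## Working session

There is one attempt and no reset: what is moved stays moved. The work goes in short steps, Python scripts to look and compute and a shell command to move; the robot and the scene stay as the last step left them, time stands still between calls to the robot, and variables do not carry over. Pictures are saved under pics/ and viewed, and the job is handed in when it is done.

```bash
ls; mkdir -p pics
python3 - <<'E'
from bench import *
import cv2,numpy as np
print(get_obs(), grip_point_offset)
for n in("scene","side","wrist"):
    m=camera_model(n);print(n,np.round(m["K"],1).tolist(),m["distortion"],np.round(m["pose"],4).tolist())
    cv2.imwrite(f"pics/{n}0.png",camera(n))
E
```

```text
pics
{'time_s': 0.0, 'q': array([-2.06317126e-01,  1.81531096e-01,  1.60800459e+00,  5.31543353e-06,
        1.35375942e+00, -2.06312698e-01]), 'dq': array([-1.28039733e-03,  1.16970423e-03, -8.12448757e-04, -8.65963455e-04,
        1.36988230e-03,  5.15183398e-05]), 'joint_efforts': array([ 3.41415571e-04, -4.44869328e+01, -3.51340663e+01, -2.51131587e-04,
        9.11703974e-03,  3.43231875e-05]), 'eef_pos': array([5.74462939e-01, 1.21753672e-04, 2.30391376e-01]), 'eef_rot': array([ 7.07231624e-01, -7.06981426e-01,  5.90738734e-04,  5.86795476e-04]), 'wrist_force': array([-0.23276748,  0.89059949, -0.77181877]), 'torque': array([-0.05640799,  0.04525697, -0.01524101]), 'opening': 1.003896206011974} 0.0187
scene [[411.8, 0.0, 279.0], [0.0, 411.8, 208.2], [0.0, 0.0, 1.0]] [0.03362257 0.         0.         0.         0.        ] [[0.8149, 0.3238, -0.4808, 1.1134], [0.5792, -0.4873, 0.6535, -0.7091], [-0.0227, -0.8109, -0.5847, 0.6909], [0.0, 0.0, 0.0, 1.0]]
side [[534.7, 0.0, 283.8], [0.0, 534.7, 219.7], [0.0, 0.0, 1.0]] [-0.09643964  0.          0.          0.          0.        ] [[0.9882, -0.0709, 0.1362, 0.4134], [-0.1534, -0.481, 0.8632, -1.177], [0.0043, -0.8738, -0.4862, 0.746], [0.0, 0.0, 0.0, 1.0]]
wrist [[310.0, 0.0, 277.7], [0.0, 310.0, 205.4], [0.0, 0.0, 1.0]] [-0.06276485  0.          0.          0.          0.        ] [[1.0, 0.0009, -0.001, 0.5753], [0.0005, -0.9501, -0.3119, 0.0809], [-0.0012, 0.3119, -0.9501, 0.3723], [0.0, 0.0, 0.0, 1.0]]
```

View pics/scene0.png

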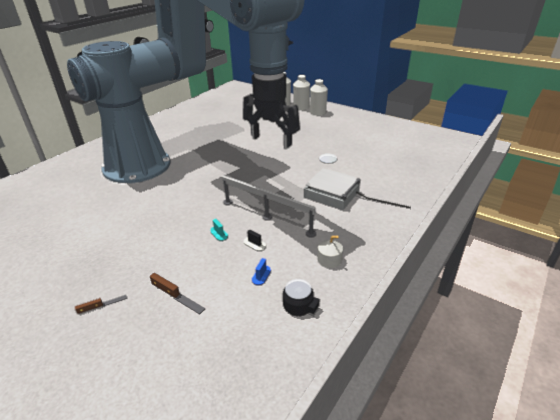

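View pics/side0.png

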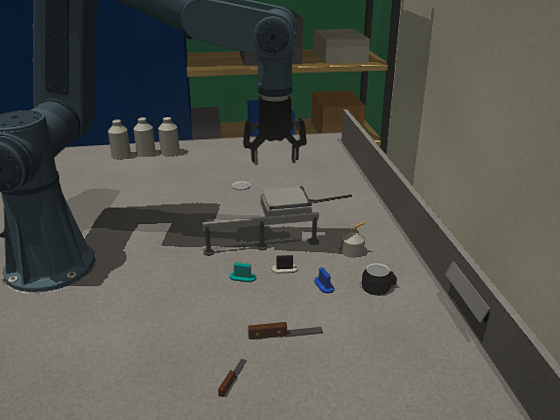

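View pics/wrist0.png

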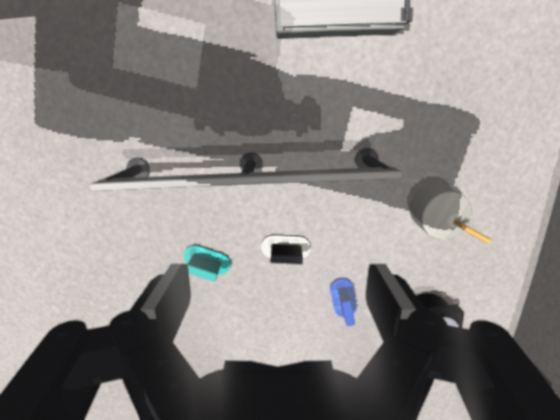

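The pictures show two wooden-handled tools: the large one at scene (175,290) and side (285,330), and a small one at scene (100,303) and side (232,378). There are three tallies: black at scene (254,240), turquoise at (219,230) and blue at (261,271). The reader is at scene (332,188), behind the rail. By the description I want the larger tool and the nickel tally with the black bar. Next I'll check close crops.

```bash
cat > h.py <<'E'
from bench import *
import cv2,numpy as np
def ray(n,uv,m=None):
    m=m or camera_model(n);P=np.array(m["pose"])
    p=cv2.undistortPoints(np.array([[uv]],float),np.array(m["K"]),np.array(m["distortion"]))[0,0]
    d=P[:3,:3]@np.array([p[0],p[1],1]);return P[:3,3],d/np.linalg.norm(d)
def onz(n,uv,z,m=None):
    o,d=ray(n,uv,m);return o+d*(z-o[2])/d[2]
def tri(obs):
    A=np.zeros((3,3));b=np.zeros(3)
    rs=[ray(*x) for x in obs]
    for o,d in rs:
        M=np.eye(3)-np.outer(d,d);A+=M;b+=M@o
    p=np.linalg.solve(A,b)
    return p,[np.linalg.norm((np.eye(3)-np.outer(d,d))@(p-o)) for o,d in rs]
def proj(n,X,m=None):
    m=m or camera_model(n);P=np.linalg.inv(m["pose"])
    X=np.atleast_2d(X).astype(float)
    return cv2.projectPoints(X,cv2.Rodrigues(P[:3,:3])[0],P[:3,3],np.array(m["K"]),np.array(m["distortion"]))[0][:,0]
def crop(img,x,y,w,h,s,f):
    cv2.imwrite(f,cv2.resize(img[y:y+h,x:x+w],None,fx=s,fy=s,interpolation=cv2.INTER_CUBIC))
E
python3 - <<'E'
from h import *
s=cv2.imread("pics/scene0.png");d=cv2.imread("pics/side0.png")
crop(s,290,140,130,90,6,"pics/c_reader_s.png")
crop(d,195,165,165,100,4.8,"pics/c_reader_d.png")
a=cv2.resize(s[265:320,70:210],None,fx=5,fy=5,interpolation=2)
b=cv2.resize(d[310:400,205:345],None,fx=4,fy=4,interpolation=2)
c=np.zeros((a.shape[0]+b.shape[0],700,3),np.uint8);c[:a.shape[0]]=a;c[a.shape[0]:,:b.shape[1]]=b
cv2.imwrite("pics/c_tools.png",cv2.resize(c,None,fx=.9,fy=.9))
E
```

```text
(no output)
```

View pics/c_reader_s.png

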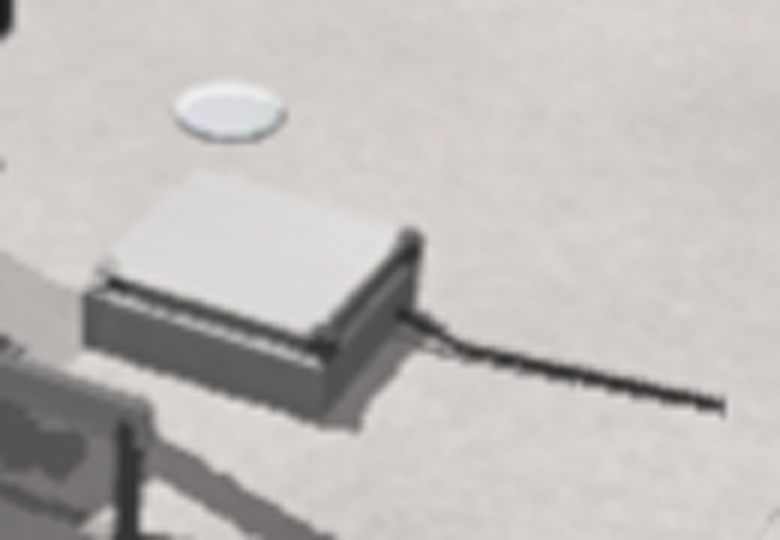

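View pics/c_reader_d.png

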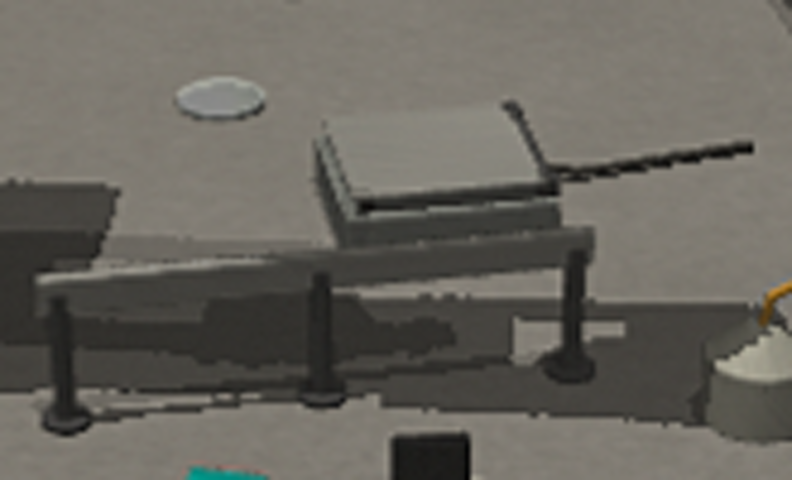

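View pics/c_tools.png

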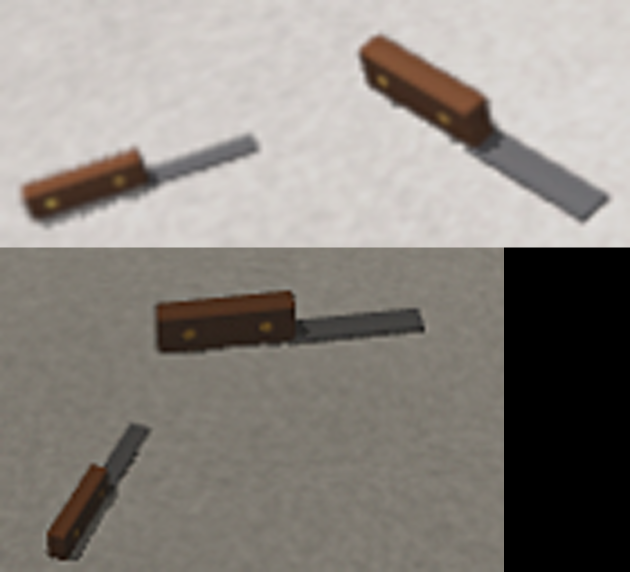

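Run:
```python
from h import *
np.set_printoptions(precision=4,suppress=True)
S={"F-":(306.7,185.8),"H-":(343.3,196.7),"H+":(357.5,179.2),"F+":(323.3,169.2)}
D={"F-":(270,207.7),"F+":(262.1,190.4),"H-":(309.6,203.5),"H+":(301.3,186.9)}
for k in S: print(k,tri([("scene",S[k]),("side",D[k])]),onz("scene",S[k],.047),onz("side",D[k],.047))
print("tip",onz("scene",(205.1,309),.003),onz("scene",(200,313.9),.003),onz("side",(321.7,326.8),.003),onz("side",(322.8,332.9),.003))
s=cv2.imread("pics/scene0.png");d=cv2.imread("pics/side0.png")
for n,im,box in(("scene",s,(140,265,75,60)),("side",d,(240,315,95,30))):
    x,y,w,h=box;hsv=cv2.cvtColor(im[y:y+h,x:x+w],cv2.COLOR_BGR2HSV)
    m=((hsv[...,0]<20)&(hsv[...,1]>100)).astype(np.uint8)
    c=max(cv2.findContours(m,0,1)[0],key=cv2.contourArea)
    a=cv2.approxPolyDP(c,2,True)[:,0]+[x,y];print(n,a.tolist(),cv2.contourArea(c))
    for p in a: print(p,onz(n,p,.028),onz(n,p,0))
# tally black bar in scene, side, wrist ; rails
```

```text
F- (array([0.5829, 0.1504, 0.0415]), [np.float64(0.0009208890076467267), np.float64(0.0009208890076466527)]) [0.5866 0.1446 0.047 ] [0.5816 0.1381 0.047 ]
H- (array([0.6984, 0.1575, 0.0425]), [np.float64(0.0008956615360090478), np.float64(0.0008956615360090105)]) [0.7005 0.153  0.047 ] [0.6965 0.1472 0.047 ]
H+ (array([0.6924, 0.2549, 0.0484]), [np.float64(0.00021263346163408523), np.float64(0.00021263346163411106)]) [0.6917 0.2565 0.047 ] [0.693  0.2581 0.047 ]
F+ (array([0.574 , 0.2603, 0.0419]), [np.float64(0.0005727915370146537), np.float64(0.0005727915370147174)]) [0.5787 0.2518 0.047 ] [0.5728 0.2513 0.047 ]
tip [ 0.6296 -0.3284  0.003 ] [ 0.6299 -0.3441  0.003 ] [ 0.6294 -0.3286  0.003 ] [ 0.6275 -0.3479  0.003 ]
scene [[150, 276], [157, 286], [174, 296], [178, 294], [175, 285], [154, 273]] 271.0
[150 276] [ 0.4773 -0.3427  0.028 ] [ 0.4504 -0.3272  0.    ]
[157 286] [ 0.5143 -0.3545  0.028 ] [ 0.489  -0.3396  0.    ]
[174 296] [ 0.5672 -0.3537  0.028 ] [ 0.5441 -0.3387  0.    ]
[178 294] [ 0.5701 -0.345   0.028 ] [ 0.5471 -0.3296  0.    ]
[175 285] [ 0.545  -0.3303  0.028 ] [ 0.521  -0.3143  0.    ]
[154 273] [ 0.4774 -0.3312  0.028 ] [ 0.4505 -0.3153  0.    ]
side [[285, 322], [249, 326], [249, 337], [284, 335]] 456.5
[285 322] [ 0.5505 -0.331   0.028 ] [ 0.5558 -0.298   0.    ]
[249 326] [ 0.4758 -0.3327  0.028 ] [ 0.4783 -0.2997  0.    ]
[249 337] [ 0.4726 -0.3659  0.028 ] [ 0.4749 -0.3343  0.    ]
[284 335] [ 0.5423 -0.3702  0.028 ] [ 0.5473 -0.3388  0.    ]
```

Choices confirmed by the crops: the larger tool lies nearly along +x with its tip at about (0.629,-0.337), and the reader's hinge knuckles are on its +x side. I'll move above the tool with the wrist turned so the jaws open along y.

```bash
cat >> h.py <<'E'
from scipy.spatial.transform import Rotation as Ro
np.set_printoptions(precision=4,suppress=True)
def R0(o): return Ro.from_quat(np.roll(o["eef_rot"],-1))
def Rt(yaw,pitch=0):
    # tool pointing down, tool z along world heading yaw (deg)
    c,s=np.cos(np.radians(yaw)),np.sin(np.radians(yaw))
    z=np.array([c,s,0]);y=np.array([0,0,-1.]);x=np.cross(y,z)
    return Ro.from_matrix(np.c_[x,y,z])
def plan(pos,R=None,N=None,p0=None,r0=None,quiet=False):
    o=get_obs();p0=o["eef_pos"] if p0 is None else np.array(p0);r0=r0 or R0(o);R=R or r0
    rv=(r0.inv()*R).as_rotvec(degrees=True);d=np.array(pos)-p0
    if N is None: N=int(max(np.ceil(np.abs(rv).max()/7),np.ceil(np.linalg.norm(d)/.040),1))
    st=Ro.from_rotvec(rv/N,degrees=True);M=np.zeros((3,3));r=r0
    for i in range(N): M+=r.as_matrix();r=r*st
    s=np.linalg.solve(M,d)*1000
    print("N",N,"row",np.round(s,2),np.round(rv/N,3),"total",np.round(d*1000,1))
E
python3 - <<'E'
from h import *
plan((0.50,-0.337,0.22),Rt(0),14)
E
```

```text
N 14 row [ 13.4    0.75 -23.87] [ 0.003  6.429 -0.005] total [ -74.6 -337.1  -10.6]
```

```bash
python3 -m jog '[[13.4,0.75,-23.9,0,6.43,0,-1],[13.4,0.75,-23.9,0,6.43,0,-1],[13.4,0.75,-23.9,0,6.43,0,-1],[13.4,0.75,-23.9,0,6.43,0,-1],[13.4,0.75,-23.9,0,6.43,0,-1],[13.4,0.75,-23.9,0,6.43,0,-1],[13.4,0.75,-23.9,0,6.43,0,-1]]'; python3 -m jog '[[13.4,0.75,-23.9,0,6.43,0,-1],[13.4,0.75,-23.9,0,6.43,0,-1],[13.4,0.75,-23.9,0,6.43,0,-1],[13.4,0.75,-23.9,0,6.43,0,-1],[13.4,0.75,-23.9,0,6.43,0,-1],[13.4,0.75,-23.9,0,6.43,0,-1],[13.4,0.75,-23.9,0,6.43,0,-1],[0,0,0,0,0,0,-1]]'
python3 - <<'E'
from h import *
print(get_obs()["q"],get_obs()["dq"])
im=camera("wrist");cv2.imwrite("pics/w1.png",im);np.save("w1.npy",camera_model("wrist")["pose"])
im=camera("scene");cv2.imwrite("pics/s1.png",im)
E
```

```text
time_s: 0.73
eef_pos: [0.6075, -0.1854, 0.2254]
eef_rot: [0.653, -0.652, 0.273, -0.272]
wrist_force: [0.3, 0.6, -0.5]
opening: 0.996
time_s: 1.4
eef_pos: [0.4966, -0.34, 0.2201]
eef_rot: [0.497, -0.498, 0.503, -0.502]
wrist_force: [1.2, 0.5, -1.3]
opening: 0.999
[-0.7963  0.2509  1.5466 -0.002   1.3458  0.7845] [ 0.0584  0.0124 -0.0238  0.0387  0.0053 -0.0978]
```

View pics/w1.png

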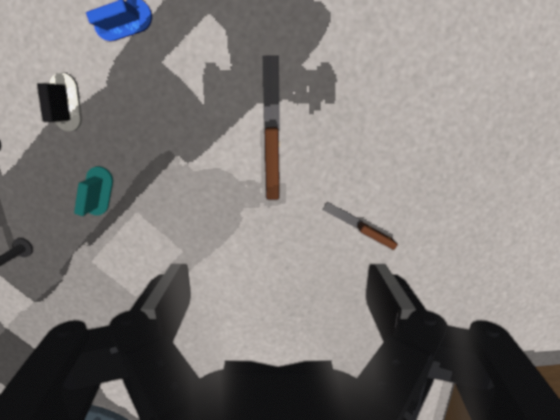

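The wrist view shows the tool upright in the picture: blade tip at about (271,55), handle from (272,128) to (272,198). The small tool is off to the right at (360,225).

Run:
```python
from h import *
im=cv2.imread("pics/w1.png");m=camera_model("wrist");print(np.abs(m["pose"]-np.load("w1.npy")).max());print(m["pose"][:3,3])
hsv=cv2.cvtColor(im,cv2.COLOR_BGR2HSV)
mk=((hsv[...,0]<20)&(hsv[...,1]>100)).astype(np.uint8);mk[:, 310:]=0;mk[250:]=0
c=max(cv2.findContours(mk,0,1)[0],key=cv2.contourArea);r=cv2.minAreaRect(c);print(r)
b=cv2.boxPoints(r)
for p in b: print(p,onz("wrist",p,.028,m),onz("wrist",p,.0,m))
g=cv2.cvtColor(im,6)
for row in (65,80,95,110,140,160,180): print(row,g[row,255:290].tolist())
print("col",g[45:65,271].tolist(),g[115:140,272].tolist(),g[190:205,272])
```

```text
0.0028308778774848564
[ 0.5802 -0.3375  0.3623]
((271.7064208984375, 162.99549865722656), (70.22254180908203, 12.149303436279297), 88.75463104248047)
[264.8701 128.0246] [ 0.5561 -0.3236  0.028 ] [ 0.554  -0.3224  0.    ]
[277.0165 127.7605] [ 0.5563 -0.3364  0.028 ] [ 0.5543 -0.3363  0.    ]
[278.5428 197.9664] [ 0.4791 -0.338   0.028 ] [ 0.4706 -0.338   0.    ]
[266.3963 198.2305] [ 0.4788 -0.3243  0.028 ] [ 0.4703 -0.3232  0.    ]
65 [100, 99, 99, 98, 100, 100, 96, 81, 65, 56, 55, 54, 54, 54, 54, 54, 54, 54, 56, 55, 55, 55, 58, 68, 85, 96, 97, 97, 99, 101, 102, 104, 104, 105, 104]
80 [99, 98, 98, 98, 98, 98, 94, 81, 66, 57, 56, 55, 54, 54, 54, 55, 54, 55, 55, 56, 55, 55, 56, 66, 81, 94, 99, 101, 101, 99, 98, 97, 98, 98, 99]
95 [100, 101, 102, 102, 102, 102, 99, 91, 75, 61, 55, 54, 54, 55, 54, 54, 53, 53, 54, 54, 54, 54, 56, 65, 81, 95, 100, 102, 102, 102, 102, 103, 103, 101, 100]
110 [184, 185, 185, 186, 188, 189, 188, 175, 144, 112, 100, 97, 97, 97, 97, 97, 97, 97, 98, 99, 99, 98, 99, 111, 139, 166, 179, 182, 180, 177, 175, 173, 173, 176, 179]
140 [182, 183, 183, 180, 173, 161, 153, 149, 138, 107, 75, 68, 71, 73, 74, 74, 75, 76, 76, 76, 76, 73, 74, 100, 143, 166, 172, 170, 170, 170, 170, 170, 171, 173, 176]
160 [185, 184, 183, 181, 179, 174, 165, 155, 141, 110, 78, 67, 70, 72, 73, 74, 75, 76, 76, 78, 77, 75, 74, 91, 131, 163, 177, 181, 182, 181, 179, 177, 176, 177, 177]
180 [172, 178, 180, 180, 179, 173, 162, 151, 146, 134, 104, 74, 68, 71, 73, 75, 74, 76, 77, 77, 77, 76, 73, 81, 110, 146, 166, 171, 172, 173, 174, 176, 177, 177, 175]
col [101, 101, 100, 101, 101, 101, 102, 102, 101, 94, 77, 61, 55, 55, 55, 55, 55, 54, 54, 55] [97, 98, 97, 91, 77, 61, 54, 54, 53, 53, 52, 44, 38, 41, 54, 65, 72, 76, 76, 76, 77, 76, 75, 76, 75] [ 65  64  64  63  64  64  64  64  68  87 117 139 146 147 150]
```

```bash
cat > tool.py <<'E'
from h import *
import sys
o=get_obs();m=camera_model("wrist");im=camera("wrist");cv2.imwrite(sys.argv[1],im)
print("tcp",o["eef_pos"],"heading",R0(o).as_matrix()[:,2],"t",o["time_s"])
hsv=cv2.cvtColor(im,cv2.COLOR_BGR2HSV)
mk=((hsv[...,0]<20)&(hsv[...,1]>100)).astype(np.uint8);mk[:, 310:]=0;mk[250:]=0
c=max(cv2.findContours(mk,0,1)[0],key=cv2.contourArea);b=cv2.boxPoints(cv2.minAreaRect(c))
for p in b: print(p,onz("wrist",p,.028,m))
g=cv2.cvtColor(im,6).astype(float)
for row in (65,85,105,145,165,185):
    l=g[row,255:290];e=np.diff(l);a=255.5+np.argmin(np.where(np.arange(34)<17,e,0));b_=255.5+np.argmax(np.where(np.arange(34)>=17,e,0))
    z=.003 if row<120 else .028
    print(row,a,b_,[onz("wrist",(u,row),z,m) for u in(a,b_,(a+b_)/2)])
e=np.diff(g[40:70,271]);r=40.5+np.argmin(e);print("tip row",r,onz("wrist",(271,r),.003,m))
E
python3 tool.py pics/w2.png
```

```text
tcp [ 0.4994 -0.3378  0.2205] heading [ 1.     -0.0013 -0.0002] t 1.5
[268. 131.] [ 0.553  -0.3268  0.028 ]
[280. 131.] [ 0.553  -0.3395  0.028 ]
[280. 201.] [ 0.4755 -0.3396  0.028 ]
[268. 201.] [ 0.4755 -0.326   0.028 ]
65 265.5 281.5 [array([ 0.6209, -0.324 ,  0.003 ]), array([ 0.6208, -0.3412,  0.003 ]), array([ 0.6208, -0.3326,  0.003 ])]
85 265.5 281.5 [array([ 0.6004, -0.3238,  0.003 ]), array([ 0.6004, -0.3412,  0.003 ]), array([ 0.6004, -0.3325,  0.003 ])]
105 266.5 281.5 [array([ 0.5793, -0.3246,  0.003 ]), array([ 0.5793, -0.3413,  0.003 ]), array([ 0.5793, -0.333 ,  0.003 ])]
145 266.5 281.5 [array([ 0.5383, -0.3251,  0.028 ]), array([ 0.5383, -0.3411,  0.028 ]), array([ 0.5383, -0.3331,  0.028 ])]
165 266.5 281.5 [array([ 0.5166, -0.3248,  0.028 ]), array([ 0.5166, -0.3412,  0.028 ]), array([ 0.5166, -0.333 ,  0.028 ])]
185 266.5 281.5 [array([ 0.4942, -0.3246,  0.028 ]), array([ 0.4942, -0.3412,  0.028 ]), array([ 0.4942, -0.3329,  0.028 ])]
tip row 57.5 [ 0.6284 -0.33    0.003 ]
```

Handle centre measured at about (0.514,-0.333), yaw 0. I'll descend with the jaws half open.

```bash
python3 - <<'E'
from h import *
plan((0.514,-0.334,0.040),Rt(0),7)
E
python3 -m jog '[[-0.5,25.8,2.1,0,0,0,0],[-0.5,25.8,2.1,0,0,0,0],[-0.5,25.8,2.1,0,0,0,0],[-0.5,25.8,2.1,0,0,0,0],[-0.5,25.8,2.1,0,0,0,0],[-0.5,25.8,2.1,0,0,0,0],[-0.5,25.8,2.1,0,0,0,0],[0,0,0,0,0,0,0]]'
python3 - <<'E'
from h import *
plan((0.514,-0.334,0.004),Rt(0),3)
cv2.imwrite("pics/w3.png",camera("wrist"))
E
```

```text
N 7 row [-0.46 25.81  1.98] [-0.001  0.002 -0.004] total [  13.9    3.3 -180.7]
time_s: 2.22
eef_pos: [0.5129, -0.3296, 0.0344]
eef_rot: [0.501, -0.501, 0.503, -0.496]
wrist_force: [-1.5, 0.9, 0.3]
opening: 0.503
N 3 row [ 1.51 10.12  0.41] [ 0.128  0.05  -0.133] total [  1.1  -4.4 -30.4]
```

View pics/w3.png

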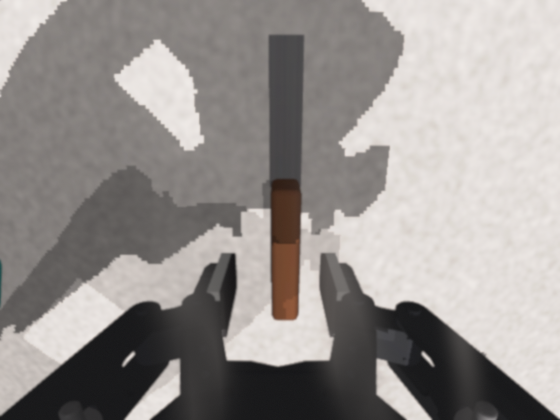

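The handle sits between the fingers at column 286, slightly right of centre. I'll shift a little, descend and close.

```bash
python3 -m jog '[[1,10,0.3,0,0,0,0],[1,10,0.3,0,0,0,0],[0.8,9,0.3,0,0,0,0],[0,0,0,0,0,0,0]]'; python3 -m jog '[[0,0,0,0,0,0,1],[0,0,0,0,0,0,1],[0,0,0,0,0,0,1],[0,0,0,0,0,0,1],[0,0,0,0,0,0,1]]'
python3 - <<'E'
from h import *
cv2.imwrite("pics/w4.png",camera("wrist"));print(get_obs())
E
```

```text
time_s: 2.6
eef_pos: [0.5152, -0.3363, 0.0099]
eef_rot: [0.5, -0.5, 0.501, -0.5]
wrist_force: [-0.9, 0.5, 1.0]
opening: 0.501
time_s: 3.02
eef_pos: [0.5161, -0.337, 0.012]
eef_rot: [-0.5, 0.5, -0.5, 0.501]
wrist_force: [-1.0, 0.9, 3.7]
opening: 0.168
{'time_s': 3.0667, 'q': array([-0.7708,  0.5407,  1.6225, -0.    ,  0.9771,  0.8005]), 'dq': array([ 0.0027,  0.0014,  0.0003, -0.    ,  0.0018, -0.0005]), 'joint_efforts': array([ -0.0939, -52.0241, -26.5375,   0.0139,  -0.2289,  -0.0052]), 'eef_pos': array([ 0.5161, -0.3371,  0.012 ]), 'eef_rot': array([-0.4999,  0.4999, -0.4996,  0.5006]), 'wrist_force': array([-1.0246,  0.3607,  3.7603]), 'torque': array([ 0.0232,  0.1025, -0.0163]), 'opening': 0.16411711171722587}
```

View pics/w4.png

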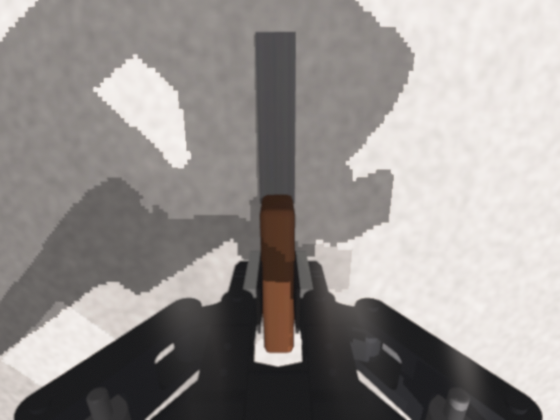

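The handle is held, but about 8 mm higher than I wanted. I'll regrip lower.

```bash
python3 -m jog '[[0,0,0,0,0,0,0.4],[0,0,0,0,0,0,0.4],[0,4,-1,0,0,0,0.4],[0,4,-1,0,0,0,0.4],[0,0,0,0,0,0,0.4],[0,0,0,0,0,0,1],[0,0,0,0,0,0,1],[0,0,0,0,0,0,1]]';python3 -m jog '[[0,0,0,0,0,0,1],[0,0,0,0,0,0,1]]'
python3 - <<'E'
from h import *
print(get_obs()["eef_pos"])
plan((0.50,-0.1,0.25),Rt(0))
E
```

```text
time_s: 3.73
eef_pos: [0.5136, -0.3365, 0.003]
eef_rot: [0.5, -0.5, 0.5, -0.5]
wrist_force: [-0.1, 0.9, -0.9]
opening: 0.178
time_s: 3.9
eef_pos: [0.5137, -0.3365, 0.0031]
eef_rot: [0.5, -0.5, 0.5, -0.5]
wrist_force: [-0.2, 0.3, -2.0]
opening: 0.176
[ 0.5137 -0.3365  0.0031]
N 9 row [-26.28 -27.43  -1.53] [ 0.001 -0.002 -0.001] total [-13.7 236.5 246.9]
```

```bash
python3 -m jog '[[0,-15,0,0,0,0,1],[0,-25,0,0,0,0,1],[-20,-35,-2,0,0,0,1],[-35,-35,-2,0,0,0,1],[-35,-35,-2,0,0,0,1],[-35,-35,-2,0,0,0,1],[-35,-35,-2,0,0,0,1],[-30,-25,-2,0,0,0,1]]';python3 -m jog '[[-30,0,0,0,0,0,1],[-15,0,0,0,0,0,1],[0,0,0,0,0,0,1],[0,0,0,0,0,0,1]]'
python3 - <<'E'
from h import *
o=get_obs();print(o["eef_pos"],o["dq"],o["wrist_force"],o["torque"])
np.save("w5.npy",camera_model("wrist")["pose"]);cv2.imwrite("pics/w5.png",camera("wrist"));cv2.imwrite("pics/d5.png",camera("side"))
E
```

```text
time_s: 4.57
eef_pos: [0.503, -0.1678, 0.2232]
eef_rot: [-0.5, 0.5, -0.5, 0.501]
wrist_force: [1.4, 0.8, -0.6]
opening: 0.177
time_s: 4.9
eef_pos: [0.503, -0.1232, 0.2212]
eef_rot: [-0.5, 0.5, -0.499, 0.5]
wrist_force: [0.4, -1.3, -0.8]
opening: 0.174
[ 0.503  -0.1232  0.2212] [-0.0314  0.0214 -0.0125 -0.0043 -0.0043 -0.0045] [ 0.3807 -1.2713 -0.8429] [0.0184 0.0673 0.0139]
```

View pics/w5.png

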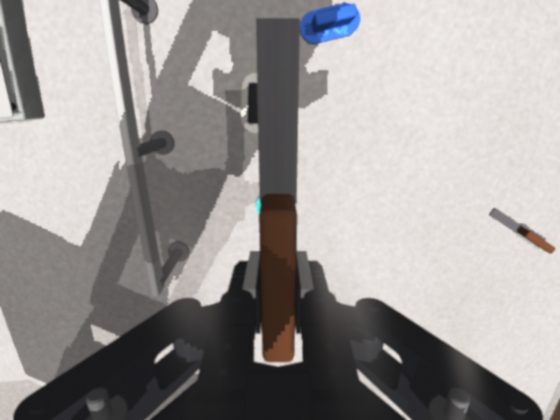

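View pics/d5.png

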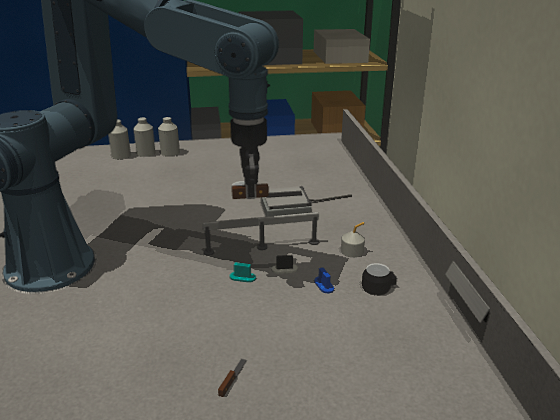

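The tool is held level and the rail lies clear to the left (top edge from (112,10) to (158,285)). I'll travel high above it to view the reader.

```bash
python3 -m jog '[[-20,0,0,0,0,0,1],[-35,0,0,0,0,0,1],[-41,0,0,0,0,0,1],[-41,0,0,0,0,0,1],[-41,0,0,0,0,0,1],[-41,0,0,0,0,0,1],[-41,0,0,0,0,0,1],[-35,0,0,0,0,0,1]]';python3 -m jog '[[-20,0,0,0,0,0,1],[-10,0,0,0,0,0,1],[0,0,0,0,0,0,1],[0,0,0,0,0,0,1],[0,0,0,0,0,0,1],[0,0,0,0,0,0,1]]'
python3 - <<'E'
from h import *
o=get_obs();print(o["eef_pos"],o["dq"])
np.save("w6.npy",camera_model("wrist")["pose"]);cv2.imwrite("pics/w6.png",camera("wrist"))
E
```

```text
time_s: 5.67
eef_pos: [0.5033, 0.1725, 0.2206]
eef_rot: [0.5, -0.5, 0.501, -0.5]
wrist_force: [0.4, -0.1, -1.7]
opening: 0.175
time_s: 6.17
eef_pos: [0.5036, 0.1995, 0.2208]
eef_rot: [-0.499, 0.5, -0.501, 0.501]
wrist_force: [-0.1, -0.3, -1.4]
opening: 0.174
[0.5036 0.1995 0.2208] [ 0.0007 -0.0038 -0.0009  0.0024  0.0007  0.0032]
```

View pics/w6.png

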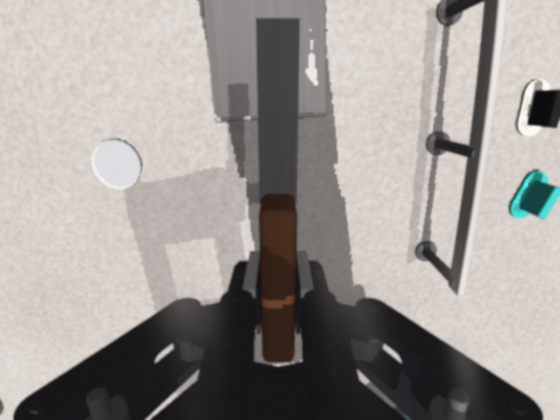

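Run:
```python
from h import *
im=cv2.imread("pics/w6.png")
crop(im,190,0,160,130,4.6,"pics/c6.png")
```

```text
(no output)
```

View pics/c6.png

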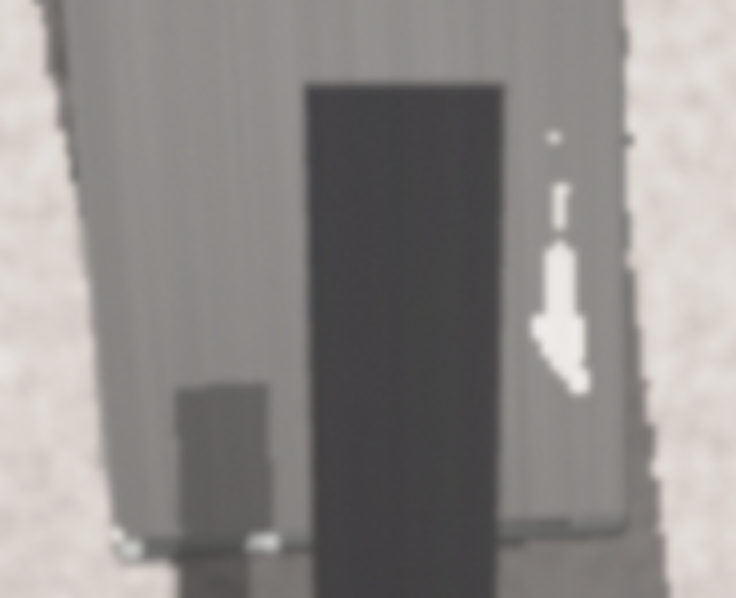

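The cover's front corners are at wrist (214,118) and (326,115), and its side edges meet the picture's top at (203.5,0) and (326.3,0).

Run:
```python
from h import *
m=camera_model("wrist");m["pose"]=np.load("w6.npy")
for z in(.047,.035):
  P=[onz("wrist",p,z,m) for p in((214.3,118.5),(326.3,114.8),(203.5,0),(326.3,0))]
  for p in P: print(p)
  print("width",np.linalg.norm(P[0]-P[1]),"front yaw",np.degrees(np.arctan2(-(P[0]-P[1])[0],(P[0]-P[1])[1])),"sides",[np.degrees(np.arctan2((P[i+2]-P[i])[1],(P[i+2]-P[i])[0])) for i in(0,1)], "mid",(P[0]+P[1])/2)
# rail top
a,b=onz("wrist",(494,2),.09,m),onz("wrist",(461,292),.09,m);print("rail",a,b,np.degrees(np.arctan2((a-b)[1],(a-b)[0])))
m5=camera_model("wrist");m5["pose"]=np.load("w5.npy")
a,b=onz("wrist",(112,10),.09,m5),onz("wrist",(158,288),.09,m5);print("rail5",a,b)
# blade tip of held tool
for p in((257,18.5),(299.3,18.5),(278,18.5),(278,100)): print("blade",onz("wrist",p,.2208,m))
print("tally bar top",onz("wrist",(546,107),.039,m))
```

```text
[0.5711 0.2626 0.047 ]
[0.5743 0.1521 0.047 ]
[0.6763 0.2668 0.047 ]
[0.6757 0.1558 0.047 ]
width 0.11051491433537047 front yaw 1.6705239282407953 sides [np.float64(2.3171337689888523), np.float64(2.106579159137377)] mid [0.5727 0.2073 0.047 ]
[0.5706 0.265  0.035 ]
[0.574  0.1503 0.035 ]
[0.6798 0.2694 0.035 ]
[0.6792 0.1542 0.035 ]
width 0.11471715539803384 front yaw 1.6705239282407738 sides [np.float64(2.3171337689888216), np.float64(2.1065791591373833)] mid [0.5723 0.2076 0.035 ]
rail [0.6667 0.0256 0.09  ] [0.3984 0.0074 0.09  ] 3.8777125681383797
rail5 [0.6583 0.0101 0.09  ] [0.4043 0.0007 0.09  ]
blade [0.6185 0.2083 0.2208]
blade [0.6184 0.191  0.2208]
blade [0.6184 0.1997 0.2208]
blade [0.5861 0.1998 0.2208]
tally bar top [ 0.5864 -0.0825  0.039 ]
```

Reader: yaw about 2°, front edge mid about (0.573,0.207), apparent width 110.5 mm (a match). The blade sits level. I'll move in front of the gap.

Run:
```python
from h import *
plan((0.434,0.2016,0.0416),Rt(2),7)
```

```text
N 7 row [-0.42 25.61 -9.93] [ 0.001 -0.306  0.003] total [ -69.5    2.  -179.3]
```

```bash
python3 -m jog '[[-0.4,10,-15,0,-0.31,0,1],[-0.4,22,-25,0,-0.31,0,1],[-0.4,34,-25,0,-0.31,0,1],[-0.4,40,-4.5,0,-0.31,0,1],[-0.4,36,0,0,-0.31,0,1],[-0.4,24,0,0,-0.31,0,1],[-0.4,13.3,0,0,-0.31,0,1],[0,0,0,0,0,0,1]]';python3 -m jog '[[0,0,0,0,0,0,1],[0,0,0,0,0,0,1]]'
python3 - <<'E'
from h import *
o=get_obs();print(o["eef_pos"],o["dq"])
np.save("w7.npy",camera_model("wrist")["pose"]);cv2.imwrite("pics/w7.png",camera("wrist"))
a=cv2.resize(camera("side")[165:245,200:340],None,fx=5,fy=5,interpolation=2);cv2.imwrite("pics/d7.png",a)
a=cv2.resize(camera("scene")[130:230,260:390],None,fx=5.5,fy=5.5,interpolation=2);cv2.imwrite("pics/s7.png",a)
E
```

```text
time_s: 6.88
eef_pos: [0.4314, 0.2021, 0.0391]
eef_rot: [-0.507, 0.511, -0.492, 0.49]
wrist_force: [0.0, 0.3, -1.4]
opening: 0.176
time_s: 7.05
eef_pos: [0.4352, 0.2033, 0.0433]
eef_rot: [0.51, -0.508, 0.49, -0.491]
wrist_force: [-0.2, -0.0, -0.3]
opening: 0.18
[0.4352 0.2033 0.0433] [ 0.0042 -0.0158 -0.0076 -0.0005 -0.0041  0.0011]
```

View pics/w7.png

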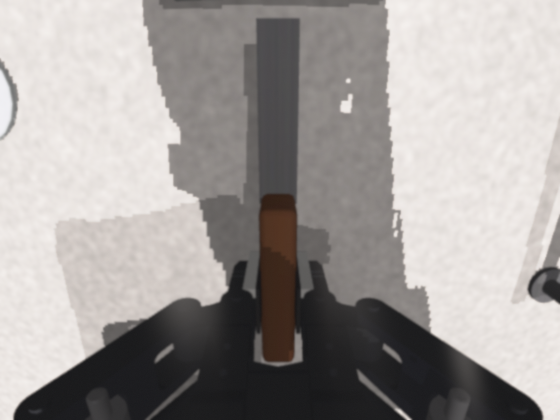

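View pics/d7.png

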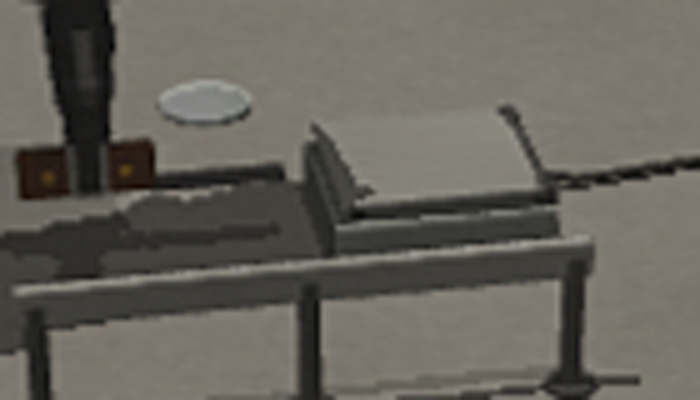

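View pics/s7.png

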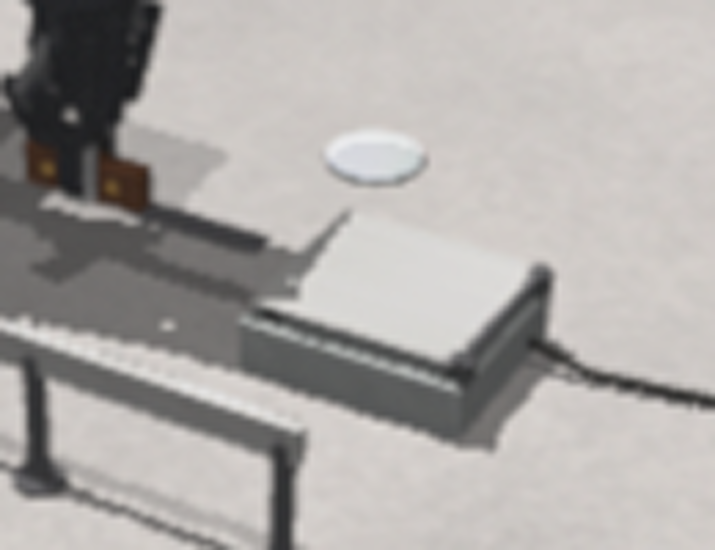

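Run:
```python
from h import *
print(get_obs()["eef_pos"])
print(tri([("side",(256.8,199.4)),("scene",(308.2,174.2))]))
# handle front lower corner near side: side(155,187) scene(148,208)
print(tri([("side",(200+155/5,165+187/5)),("scene",(260+148/5.5,130+208/5.5))]))
# reader front-low-side top corner (-y): side (335,232) scene (243,318)
print("box corner",tri([("side",(200+335/5,165+230/5)),("scene",(260+243/5.5,130+317/5.5))]))
print("cover F-",tri([("side",(200+357/5,165+213/5)),("scene",(260+258/5.5,130+306/5.5))]))
m=camera_model("wrist");m["pose"]=np.load("w7.npy")
P=[onz("wrist",p,.035,m) for p in((160,5),(386,2))];print(P, (P[0]+P[1])/2)
print(onz("wrist",(278,18.5),.043,m))
```

```text
[0.4353 0.2036 0.0436]
(array([0.5518, 0.2082, 0.0411]), [np.float64(0.0009857245772042565), np.float64(0.0009857245772042303)])
(array([0.476 , 0.2043, 0.0401]), [np.float64(0.001970104328803946), np.float64(0.0019701043288037835)])
box corner (array([0.5742, 0.1507, 0.0316]), [np.float64(0.0011216590419834565), np.float64(0.0011216590419833735)])
cover F- (array([0.5861, 0.1463, 0.0445]), [np.float64(0.0016673498809047717), np.float64(0.0016673498809048957)])
[array([0.5564, 0.2595, 0.035 ]), array([0.5611, 0.1616, 0.035 ])] [0.5587 0.2105 0.035 ]
[0.5502 0.208  0.043 ]
```

The blade tip measures z of about 0.041 against a gap of 0.035–0.045. I'll go down 2 mm and then insert slowly.

```bash
python3 -m jog '[[0,2,0,0,0,0,1],[0,0,5,0,0,0,1],[0,0,9,0,0,0,1],[0,0,9,0,0,0,1],[0,0,9,0,0,0,1],[0,0,4,0,0,0,1],[0,0,0,0,0,0,1]]'
python3 - <<'E'
from h import *
o=get_obs();print(o["eef_pos"],o["dq"],o["wrist_force"])
a=cv2.resize(camera("side")[165:245,200:340],None,fx=5,fy=5,interpolation=2);cv2.imwrite("pics/d8.png",a)
a=cv2.resize(camera("scene")[130:230,260:390],None,fx=5.5,fy=5.5,interpolation=2);cv2.imwrite("pics/s8.png",a)
E
```

```text
time_s: 7.78
eef_pos: [0.4716, 0.2048, 0.0402]
eef_rot: [0.509, -0.509, 0.49, -0.491]
wrist_force: [-0.7, -0.3, -1.2]
opening: 0.173
[0.4716 0.2048 0.0402] [ 0.0059 -0.0131  0.0353  0.0013  0.004   0.0005] [-0.6536 -0.2607 -1.19  ]
```

View pics/d8.png

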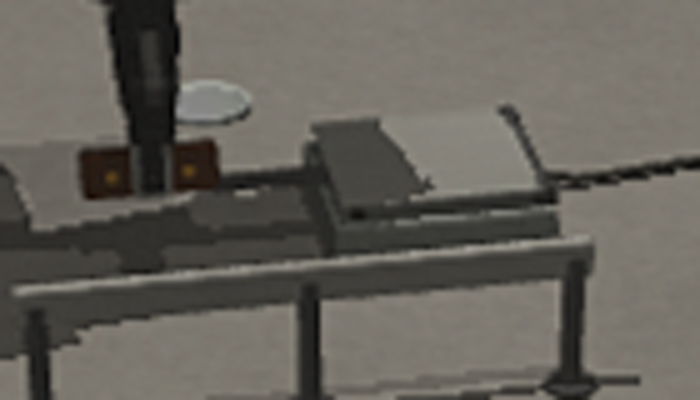

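View pics/s8.png

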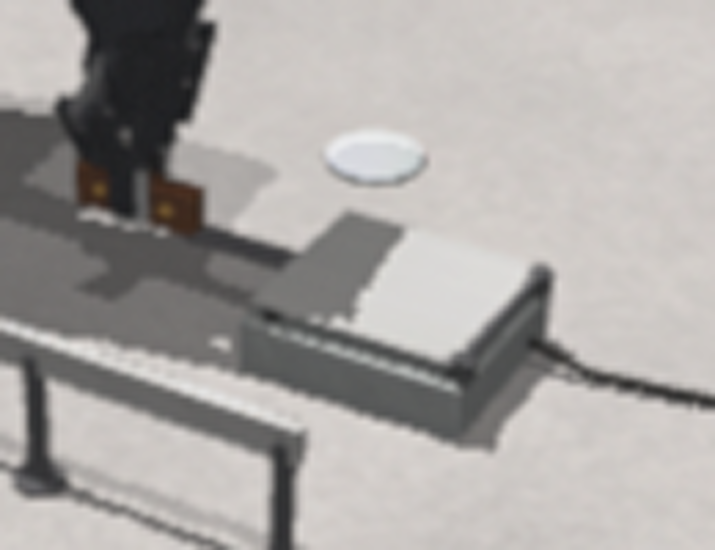

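The blade tip has gone under the cover's front edge (the blade vanishes at side-crop (310,172)), with no contact force. I'll continue in.

```bash
python3 -m jog '[[0,0,6,0,0,0,1],[0,0,9,0,0,0,1],[0,0,9,0,0,0,1],[0,0,4,0,0,0,1],[0,0,0,0,0,0,1],[0,0,0,0,0,0,1]]'
python3 - <<'E'
from h import *
o=get_obs();print(o["eef_pos"],o["dq"],o["wrist_force"],o["torque"])
np.save("w9.npy",camera_model("wrist")["pose"]);cv2.imwrite("pics/w9.png",camera("wrist"))
E
```

```text
time_s: 8.38
eef_pos: [0.4981, 0.2058, 0.04]
eef_rot: [-0.509, 0.509, -0.491, 0.491]
wrist_force: [-0.5, -1.0, -1.4]
opening: 0.177
[0.4981 0.2058 0.04  ] [ 0.0042 -0.0067  0.0174 -0.0003 -0.0001  0.0001] [-0.4718 -0.9651 -1.3556] [0.0226 0.0725 0.0252]
```

View pics/w9.png

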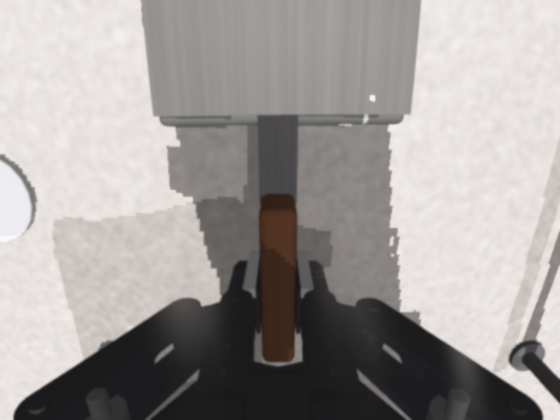

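Run:
```python
from h import *
m=camera_model("wrist");m["pose"]=np.load("w9.npy")
for p in((153,116),(410,114),(281.5,115)):print(onz("wrist",p,.047,m))
P=[onz("wrist",p,.047,m) for p in((153,116),(410,114))];print(np.linalg.norm(P[0]-P[1]))
```

```text
[0.5725 0.2622 0.047 ]
[0.5775 0.1533 0.047 ]
[0.5746 0.2077 0.047 ]
0.10896109159999923
```

The blade is centred and about 40 mm in (r ≈ 82 mm from the hinge). I'll lift along the arc slowly.

```bash
python3 -m jog '[[0,-5,0,0,0,0,1],[0,-7.1,0.4,0,0,0,1],[0,-7.1,0.8,0,0,0,1],[0,-7,1.6,0,0,0,1],[0,-6.8,2.1,0,0,0,1],[0,-6.6,2.7,0,0,0,1],[0,-6.4,3.3,0,0,0,1]]'
python3 - <<'E'
from h import *
o=get_obs();print(o["eef_pos"],o["wrist_force"],o["torque"])
a=cv2.resize(camera("side")[145:245,200:340],None,fx=5,fy=5,interpolation=2);cv2.imwrite("pics/d10.png",a)
E
```

```text
time_s: 9.02
eef_pos: [0.5091, 0.2064, 0.0871]
eef_rot: [0.509, -0.509, 0.49, -0.491]
wrist_force: [-0.8, -0.5, -1.1]
opening: 0.176
[0.5091 0.2064 0.0871] [-0.7551 -0.4731 -1.1251] [0.0103 0.3809 0.027 ]
```

View pics/d10.png

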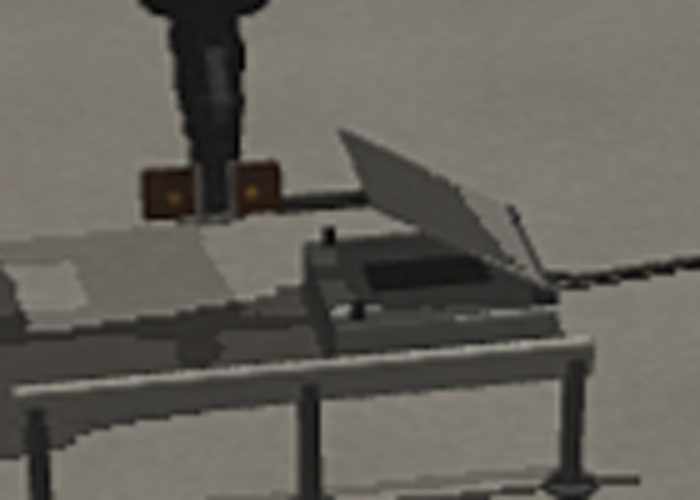

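The cover is up at about 30° on the blade, and the window is visible at side-crop (425,272). I'll continue the arc.

```bash
python3 -m jog '[[0,-6,3.8,0,0,0,1],[0,-5.7,4.3,0,0,0,1],[0,-5.2,4.9,0,0,0,1],[0,-4.8,5.3,0,0,0,1],[0,-4.3,5.7,0,0,0,1],[0,-3.8,6,0,0,0,1]]'
python3 - <<'E'
from h import *
o=get_obs();print(o["eef_pos"],o["wrist_force"],o["torque"])
a=cv2.resize(camera("side")[145:245,200:340],None,fx=5,fy=5,interpolation=2);cv2.imwrite("pics/d11.png",a)
E
```

```text
time_s: 9.57
eef_pos: [0.5396, 0.2075, 0.1165]
eef_rot: [0.509, -0.509, 0.49, -0.491]
wrist_force: [-1.0, 1.2, -2.3]
opening: 0.171
[0.5396 0.2075 0.1165] [-0.9874  1.1906 -2.291 ] [0.0874 0.1969 0.0618]
```

View pics/d11.png

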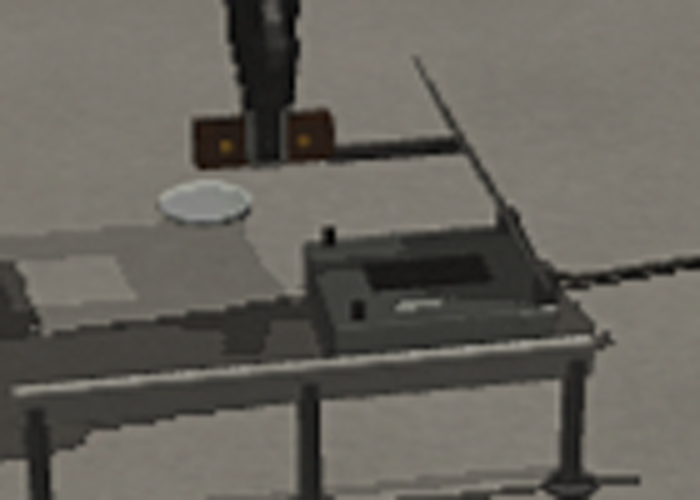

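At about 60° and in contact. I'll push past upright.

```bash
python3 -m jog '[[0,-3.3,6.4,0,0,0,1],[0,-2.8,6.6,0,0,0,1],[0,-2.1,6.8,0,0,0,1],[0,-1.6,7,0,0,0,1],[0,-1,7.1,0,0,0,1],[0,-0.4,7.1,0,0,0,1],[0,0,7.1,0,0,0,1],[0,0,7.1,0,0,0,1]]';python3 -m jog '[[0,0,6,0,0,0,1],[0,0,4,0,0,0,1],[0,0,0,0,0,0,1]]'
python3 - <<'E'
from h import *
o=get_obs();print(o["eef_pos"],o["wrist_force"],o["torque"])
a=cv2.resize(camera("side")[125:245,200:340],None,fx=5,fy=5,interpolation=2);cv2.imwrite("pics/d12.png",a)
E
```

```text
time_s: 10.28
eef_pos: [0.5948, 0.2095, 0.127]
eef_rot: [0.509, -0.509, 0.491, -0.491]
wrist_force: [-0.7, 0.8, -1.3]
opening: 0.17
time_s: 10.53
eef_pos: [0.6049, 0.2098, 0.1271]
eef_rot: [0.509, -0.509, 0.49, -0.491]
wrist_force: [0.5, 0.0, -2.0]
opening: 0.173
[0.6049 0.2098 0.1271] [ 0.4564  0.015  -2.0322] [-0.0747  0.0341 -0.0183]
```

View pics/d12.png

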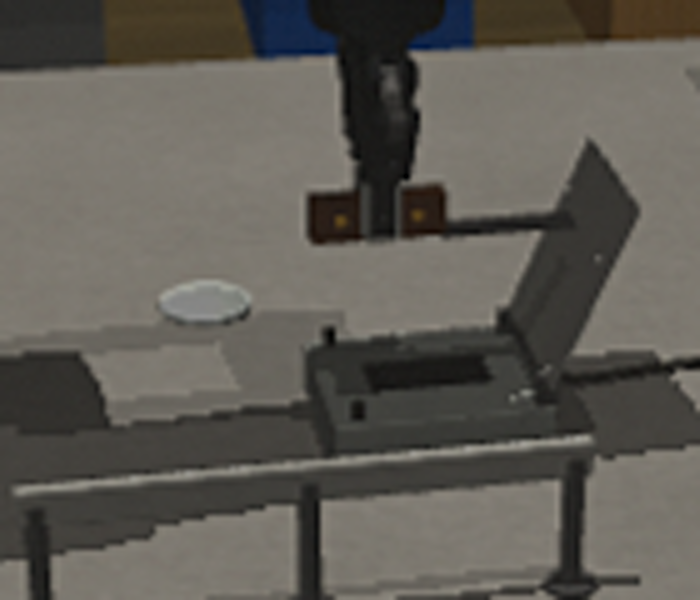

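The cover has fallen right back past upright. Now I'll back off and take the tool back to its spot.

```bash
python3 -m jog '[[0,0,-20,0,0,0,1],[0,-10,-35,0,0,0,1],[0,-20,-35,0,0,0,1],[0,-30,-20,0,0,0,1],[10,-25,0,0,0,0,1],[25,-10,0,0,0,0,1],[38,0,0,0,0.5,0,1],[40,0,0,0,0.5,0,1]]'
python3 - <<'E'
from h import *
plan((0.514,-0.336,0.21),Rt(0))
E
```

```text
time_s: 11.25
eef_pos: [0.498, 0.0927, 0.2237]
eef_rot: [0.507, -0.505, 0.493, -0.495]
wrist_force: [0.6, -0.6, -2.3]
opening: 0.176
N 11 row [38.99  1.25  0.96] [-0.018  0.119  0.   ] total [  16.  -428.7  -13.7]
```

```bash
python3 -m jog '[[40,0,1,0,0.12,0,1],[40,0,1,0,0.12,0,1],[40,0,1,0,0.12,0,1],[40,0,1,0,0.12,0,1],[40,0,1,0,0.12,0,1],[40,0,1,0,0.12,0,1],[40,0,1,0,0.12,0,1],[40,0,1,0,0.12,0,1]]'; python3 -m jog '[[40,8,1,0,0.12,0,1],[36,16,1,0,0.12,0,1],[20,30,1,0,0,0,1],[10,35,1,0,0,0,1],[0,35,0,0,0,0,1],[0,25,0,0,0,0,1],[0,10,0,0,0,0,1],[0,0,0,0,0,0,1]]';python3 -m jog '[[0,0,0,0,0,0,1]]'
python3 - <<'E'
from h import *
plan((0.514,-0.336,0.0045),Rt(0))
E
```

```text
time_s: 11.92
eef_pos: [0.5094, -0.2288, 0.2223]
eef_rot: [0.501, -0.501, 0.499, -0.499]
wrist_force: [0.8, 0.7, -1.4]
opening: 0.168
time_s: 12.58
eef_pos: [0.5122, -0.3312, 0.06]
eef_rot: [0.5, -0.5, 0.502, -0.498]
wrist_force: [-0.4, 1.1, -1.0]
opening: 0.176
time_s: 12.67
eef_pos: [0.5145, -0.3331, 0.0638]
eef_rot: [-0.5, 0.5, -0.5, 0.5]
wrist_force: [0.4, -0.3, -1.1]
opening: 0.172
N 2 row [ 1.46 29.65 -0.25] [-0.007 -0.015  0.007] total [ -0.5  -2.9 -59.3]
```

```bash
python3 -m jog '[[0,15,0,0,0,0,1],[0,18,0,0,0,0,1],[0,12,0,0,0,0,1],[0,6,0,0,0,0,1],[0,4,0,0,0,0,1],[0,2,0,0,0,0,1],[0,0,0,0,0,0,1],[0,0,0,0,0,0,1]]'
```

```text
time_s: 13.33
eef_pos: [0.5146, -0.3335, 0.0069]
eef_rot: [-0.5, 0.5, -0.5, 0.501]
wrist_force: [0.3, -0.5, -1.2]
opening: 0.178
```

```bash
python3 -m jog '[[0,2,0,0,0,0,1],[0,1.5,0,0,0,0,1],[0,0,0,0,0,0,1],[0,0,0,0,0,0,1]]'; python3 -m jog '[[0,0,0,0,0,0,0.4],[0,0,0,0,0,0,0.2],[0,0,0,0,0,0,0],[0,0,0,0,0,0,0],[0,-10,0,0,0,0,0],[0,-25,0,0,0,0,0],[0,-40,0,0,0,0,0],[0,-40,0,0,0,0,0]]'
python3 - <<'E'
from h import *
o=get_obs();print(o["eef_pos"])
cv2.imwrite("pics/w13.png",camera("wrist"));cv2.imwrite("pics/s13.png",camera("scene"))
plan((0.545,-0.085,0.22),Rt(2))
E
```

```text
time_s: 13.67
eef_pos: [0.5141, -0.3331, 0.0026]
eef_rot: [0.5, -0.5, 0.5, -0.5]
wrist_force: [-0.1, -0.3, -2.2]
opening: 0.175
time_s: 14.33
eef_pos: [0.5132, -0.3322, 0.1182]
eef_rot: [0.5, -0.5, 0.501, -0.499]
wrist_force: [0.8, -1.1, 0.1]
opening: 0.499
[ 0.5132 -0.3322  0.1182]
N 7 row [-35.82 -13.53   4.44] [-0.083 -0.29   0.083] total [ 26.8 251.7  93.4]
```

View pics/w13.png

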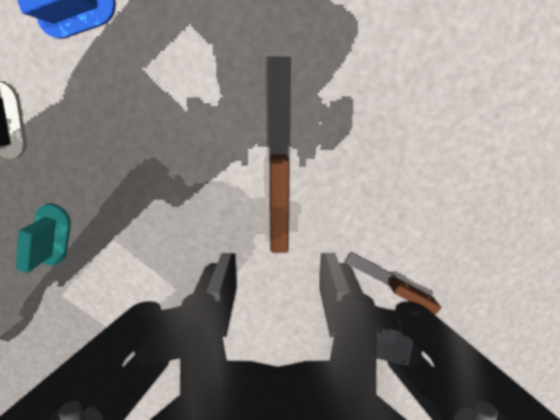

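View pics/s13.png

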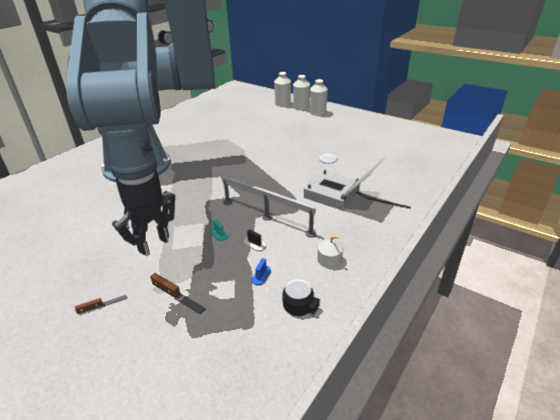

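The tool lies flat again, and the cover stands open at scene (368,175). Next, above the tally.

```bash
python3 -m jog '[[-20,-13.5,4.4,0,-0.29,0,0],[-36,-13.5,4.4,0,-0.29,0,0],[-36,-13.5,4.4,0,-0.29,0,0],[-36,-13.5,4.4,0,-0.29,0,0],[-36,-13.5,4.4,0,-0.29,0,0],[-36,-13.5,4.4,0,-0.29,0,0],[-33,-13.5,4.4,0,-0.29,0,0],[-20,0,0,0,0,0,0]]';python3 -m jog '[[0,0,0,0,0,0,0],[0,0,0,0,0,0,0],[0,0,0,0,0,0,0]]'
python3 - <<'E'
from h import *
o=get_obs();print(o["eef_pos"],o["dq"])
np.save("w14.npy",camera_model("wrist")["pose"]);cv2.imwrite("pics/w14.png",camera("wrist"))
E
```

```text
time_s: 15.1
eef_pos: [0.5424, -0.0769, 0.2158]
eef_rot: [0.51, -0.508, 0.489, -0.492]
wrist_force: [0.6, -0.7, -0.1]
opening: 0.501
time_s: 15.35
eef_pos: [0.5406, -0.0801, 0.2121]
eef_rot: [-0.508, 0.509, -0.491, 0.491]
wrist_force: [0.1, -0.4, -0.3]
opening: 0.5
[ 0.5406 -0.0801  0.2121] [-0.0232  0.011  -0.0026  0.0003 -0.0004  0.001 ]
```

View pics/w14.png

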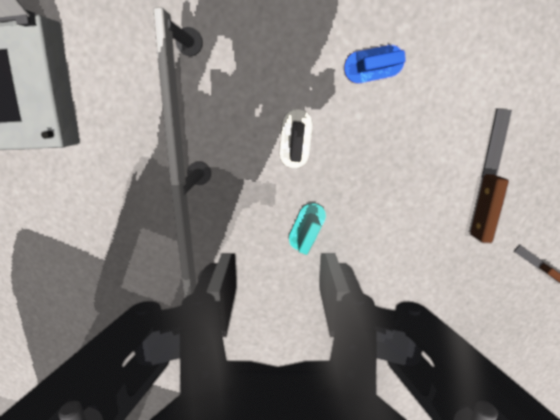

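The wanted tally is at wrist (296,140), with the turquoise at (307,228) and the blue at (375,63). I'll measure it in a crop.

Run:
```python
from h import *
m=camera_model("wrist");m["pose"]=np.load("w14.npy")
im=cv2.imread("pics/w14.png");x0,y0=270,95
crop(im,x0,y0,60,85,7,"pics/c14.png")
g=cv2.cvtColor(im,6)
mk=np.zeros_like(g);mk[100:175,275:318]=(g[100:175,275:318]<80)
c=max(cv2.findContours(mk,0,1)[0],key=cv2.contourArea);r=cv2.minAreaRect(c);print("bar",r)
mk2=np.zeros_like(g);mk2[100:175,275:318]=(g[100:175,275:318]>215)
c2=np.vstack([k for k in cv2.findContours(mk2,0,1)[0] if cv2.contourArea(k)>5]);r2=cv2.minAreaRect(c2);print("plate",r2,onz("wrist",r2[0],.004,m))
b=cv2.boxPoints(r2);P=[onz("wrist",p,.004,m) for p in b]
for i in range(4):d=P[(i+1)%4]-P[i];print(np.linalg.norm(d),np.degrees(np.arctan2(d[1],d[0])))
a,b=onz("wrist",(165,10),.09,m),onz("wrist",(188,280),.09,m);print("rail",a,b)
```

```text
bar ((295.9085388183594, 140.42904663085938), (11.120220184326172, 38.3647575378418), 6.842773914337158)
plate ((295.6385803222656, 140.11386108398438), (30.348634719848633, 56.2196044921875), 5.710593223571777) [ 0.5836 -0.098   0.004 ]
0.06188992954592615 -3.6106440713543386
0.033050757177601184 -93.36026650844889
0.062126399187542994 177.98763006993173
0.034783308060350855 86.27755694430817
rail [0.6888 0.0119 0.09  ] [0.4545 0.0056 0.09  ]
```

View pics/c14.png

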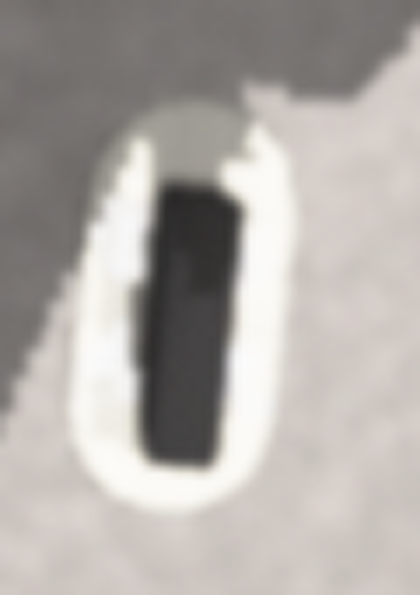

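Run:
```python
from h import *
m=camera_model("wrist");m["pose"]=np.load("w14.npy")
f=lambda p,z:onz("wrist",(270+p[0]/7,95+p[1]/7),z,m)
for n,A,B,z in(("bar",(201,184),(180,464),.039),("barL",(161,190),(143,455),.039),("barR",(242,205),(216,455),.039),("plate",(190,102),(170,512),.004)):
    a,b=f(A,z),f(B,z);d=a-b;print(n,a,b,"mid",(a+b)/2,np.linalg.norm(d),np.degrees(np.arctan2(d[1],d[0])))
print(get_obs()["eef_pos"],R0(get_obs()).as_matrix()[:,2])
plan((0.584,-0.097,0.06),Rt(-2.5))
```

```text
bar [ 0.6059 -0.098   0.039 ] [ 0.566  -0.0971  0.039 ] mid [ 0.5859 -0.0975  0.039 ] 0.03987742104098882 -1.284270822022199
barL [ 0.6049 -0.0924  0.039 ] [ 0.5671 -0.0916  0.039 ] mid [ 0.586 -0.092  0.039] 0.037714498940907185 -1.1669524400420372
barR [ 0.6032 -0.1039  0.039 ] [ 0.5675 -0.1023  0.039 ] mid [ 0.5854 -0.1031  0.039 ] 0.035722442300293984 -2.6590970484503376
plate [ 0.6165 -0.098   0.004 ] [ 0.5519 -0.0981  0.004 ] mid [ 0.5842 -0.0981  0.004 ] 0.06457375041098891 0.14118026585361337
[ 0.5405 -0.0805  0.2119] [ 0.9994  0.0337 -0.0005]
N 4 row [ 4.16 37.96 10.86] [0.007 1.108 0.003] total [  43.5  -16.5 -151.9]
```

Tally centre measured at about (0.585,-0.098), yaw about -1°. I'll descend onto the bar.

```bash
python3 - <<'E'
from h import *
plan((0.585,-0.0975,0.06),Rt(-1.2),6)
E
python3 -m jog '[[2.6,20,7.5,0,0.55,0,0],[2.6,30,7.5,0,0.55,0,0],[2.6,35,7.5,0,0.55,0,0],[2.6,30,7.5,0,0.55,0,0],[2.6,22,7.5,0,0.55,0,0],[2.6,15,7.5,0,0.55,0,0],[0,0,0,0,0,0,0],[0,0,0,0,0,0,0]]'
python3 - <<'E'
from h import *
cv2.imwrite("pics/w15.png",camera("wrist"))
plan((0.585,-0.0975,0.013),Rt(-1.2),4)
E
```

```text
N 6 row [ 2.9  25.31  7.39] [0.004 0.522 0.002] total [  44.5  -17.  -151.9]
time_s: 16.07
eef_pos: [0.5849, -0.0958, 0.0589]
eef_rot: [0.493, -0.494, 0.507, -0.505]
wrist_force: [-0.1, 0.5, 0.9]
opening: 0.5
N 4 row [ 0.43 11.8  -0.16] [ 0.008 -0.047 -0.001] total [ -0.7  -1.7 -47.2]
```

View pics/w15.png

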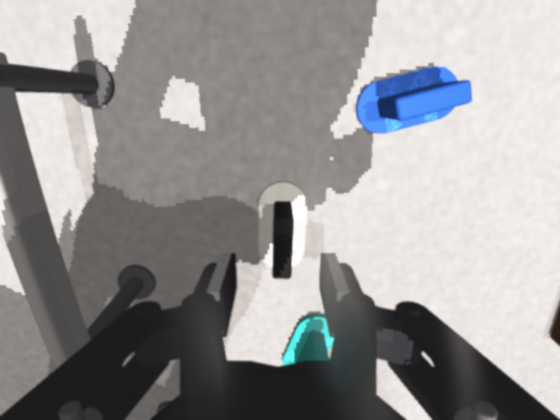

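The bar is centred between the fingers (column 283 against 278). I'll shift 2 mm, descend and close.

```bash
python3 -m jog '[[0.6,12,0,0,0,0,0],[0.6,14,0,0,0,0,0],[0.6,12,0,0,0,0,0],[0.4,8,0,0,0,0,0],[0,0,0,0,0,0,0]]';python3 -m jog '[[0,0,0,0,0,0,0],[0,0,0,0,0,0,1],[0,0,0,0,0,0,1],[0,0,0,0,0,0,1],[0,0,0,0,0,0,1],[0,0,0,0,0,0,1],[0,0,0,0,0,0,1]]'
python3 - <<'E'
from h import *
cv2.imwrite("pics/w16.png",camera("wrist"));print(get_obs()["eef_pos"])
E
```

```text
time_s: 16.53
eef_pos: [0.5838, -0.0963, 0.0114]
eef_rot: [0.494, -0.495, 0.507, -0.504]
wrist_force: [-0.2, 1.4, -0.7]
opening: 0.5
time_s: 17.12
eef_pos: [0.5866, -0.0972, 0.0149]
eef_rot: [-0.494, 0.494, -0.505, 0.506]
wrist_force: [-0.3, -0.5, 4.2]
opening: 0.128
[ 0.5865 -0.0972  0.015 ]
```

View pics/w16.png

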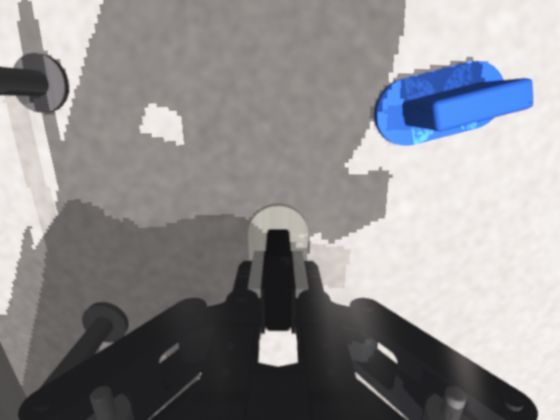

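The bar is gripped. Lifting.

```bash
python3 -m jog '[[0,-8,0,0,0,0,1],[0,-20,0,0,0,0,1],[0,-35,0,0,0,0,1],[0,-40,0,0,0,0,1],[0,-40,0,0,0,0,1],[0,-30,0,0,0,0,1],[0,-15,0,0,0,0,1],[0,0,0,0,0,0,1]]';python3 -m jog '[[0,0,0,0,0,0,1],[0,0,0,0,0,0,1]]'
python3 - <<'E'
from h import *
o=get_obs();print(o["eef_pos"],o["opening"])
cv2.imwrite("pics/w17.png",camera("wrist"));cv2.imwrite("pics/d17.png",cv2.resize(camera("side")[110:310,180:400],None,fx=3.5,fy=3,interpolation=2))
plan((0.54,0.2045,0.215),Rt(2.2))
E
```

```text
time_s: 17.83
eef_pos: [0.5881, -0.0978, 0.2074]
eef_rot: [-0.495, 0.493, -0.503, 0.508]
wrist_force: [1.2, -0.3, -0.9]
opening: 0.13
time_s: 18.0
eef_pos: [0.5846, -0.0966, 0.2003]
eef_rot: [0.494, -0.495, 0.507, -0.505]
wrist_force: [-0.1, -0.6, -2.1]
opening: 0.125
[ 0.5846 -0.0966  0.2003] 0.12476411758411006
N 8 row [-37.66  -1.87  -5.42] [ 0.028 -0.441 -0.011] total [-44.5 301.   15.3]
```

View pics/w17.png

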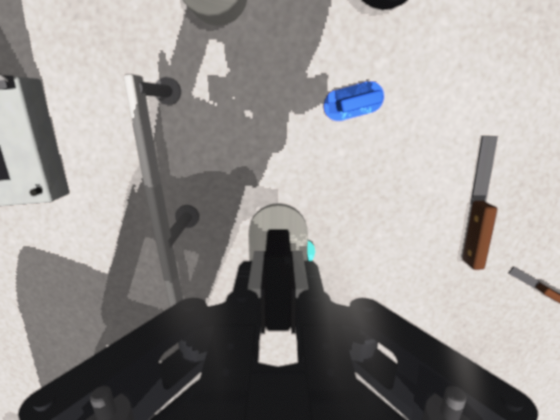

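View pics/d17.png

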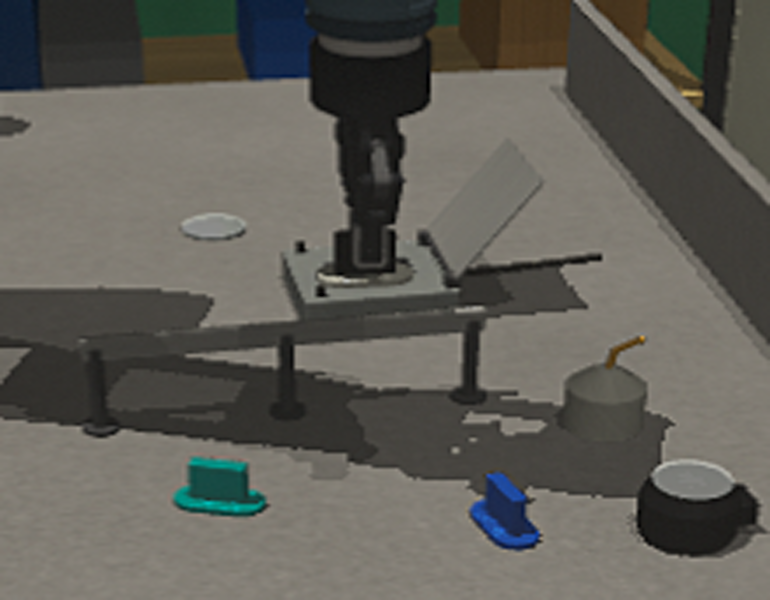

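The tally is held flat and well above the rail. I'll cross over the rail and view the window from in front of it.

```bash
python3 -m jog '[[-20,-1,-5,0,-0.43,0,1],[-37,-1,-5,0,-0.43,0,1],[-40,-1,-5,0,-0.43,0,1],[-40,-1,-5,0,-0.43,0,1],[-40,-1,-5,0,-0.43,0,1],[-40,-1,-5,0,-0.43,0,1],[-38,-1,-5,0,-0.43,0,1],[-30,-1,-5,0,-0.43,0,1]]';python3 -m jog '[[-16,0,0,0,0,0,1],[0,0,0,0,0,0,1],[0,0,0,0,0,0,1],[0,0,0,0,0,0,1]]'
python3 - <<'E'
from h import *
o=get_obs();print(o["eef_pos"],o["dq"],R0(o).as_matrix()[:,2])
np.save("w18.npy",camera_model("wrist")["pose"]);cv2.imwrite("pics/w18.png",camera("wrist"))
E
```

```text
time_s: 18.77
eef_pos: [0.5429, 0.1905, 0.2083]
eef_rot: [-0.509, 0.51, -0.491, 0.489]
wrist_force: [-0.7, -0.1, -1.2]
opening: 0.127
time_s: 19.1
eef_pos: [0.5436, 0.2031, 0.2088]
eef_rot: [-0.508, 0.51, -0.491, 0.49]
wrist_force: [0.2, 0.3, -0.3]
opening: 0.128
[0.5436 0.2031 0.2088] [-0.0197 -0.0069 -0.0053  0.0028  0.0011  0.001 ] [ 0.9993  0.0369 -0.0021]
```

View pics/w18.png

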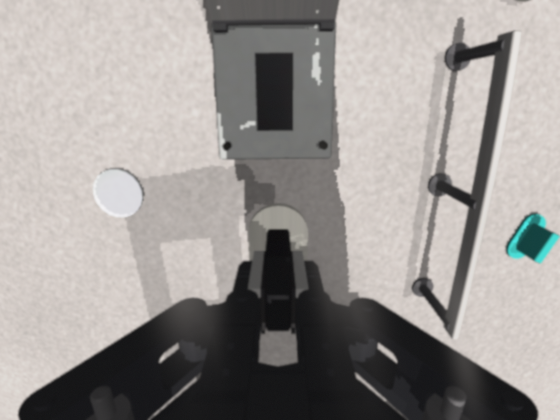

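The window is plain at wrist columns 255–294, rows 53–131. I'll measure it.

Run:
```python
from h import *
o=get_obs();m=camera_model("wrist");im=camera("wrist");cv2.imwrite("pics/w19.png",im)
print(o["eef_pos"],R0(o).as_matrix()[:,2],np.abs(o["dq"]).max())
g=cv2.cvtColor(im,6)
mk=np.zeros_like(g);s=(slice(40,145),slice(240,310));mk[s]=g[s]<55
c=max(cv2.findContours(mk,0,1)[0],key=cv2.contourArea)
cs=c[:,0].astype(float)
x0,x1,y0,y1=cs[:,0].min(),cs[:,0].max(),cs[:,1].min(),cs[:,1].max();print(x0,x1,y0,y1)
# world of all mask pixels (contour, half-pixel small)
W=np.array([onz("wrist",p,.035,m)[:2] for p in cs]).astype(np.float32)
r=cv2.minAreaRect(W*1000);print("window",r)
# reader box front top corners
for p in((219,158),(332,157)):print("boxfront",onz("wrist",p,.035,m))
crop(im,205,10,145,160,3.7,"pics/c19.png");crop(im,235,190,90,150,4,"pics/c19b.png")
```

```text
[0.5439 0.2027 0.2091] [ 0.9994  0.0359 -0.0016] 0.009566379413151067
255.0 291.0 54.0 129.0
window ((635.0428466796875, 210.69400024414062), (69.56587219238281, 33.85418701171875), 2.7442100048065186)
boxfront [0.5695 0.2644 0.035 ]
boxfront [0.5747 0.1488 0.035 ]
```

View pics/c19.png

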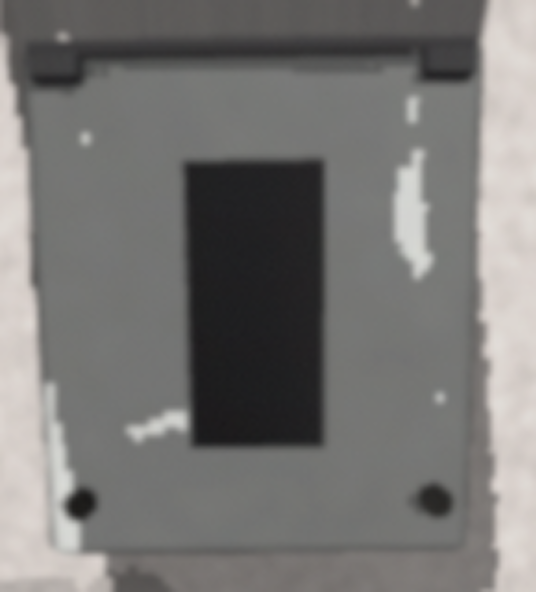

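View pics/c19b.png

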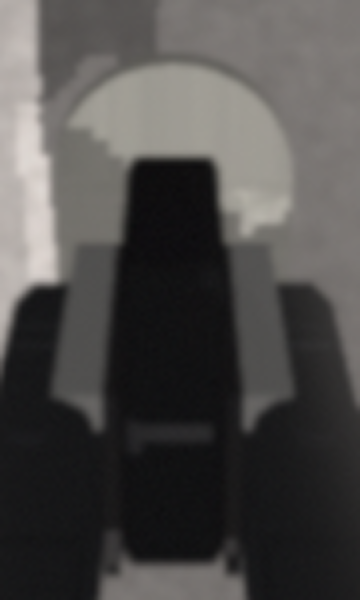

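Run:
```python
from h import *
o=get_obs();m=camera_model("wrist");T=o["eef_pos"];print(T)
for z in(.197,.199):
  p=onz("wrist",(278,205.3),z,m);print("tally far tip",p-T)
a=onz("wrist",(235+172/4,190+158/4),T[2]+.024,m);b=onz("wrist",(235+172/4,190+562/4),T[2]+.024,m);print("bar ends rel",a-T,b-T)
s=camera("scene");d=camera("side");cv2.imwrite("pics/s20.png",cv2.resize(s[140:220,280:420],None,fx=5.5,fy=5.5,interpolation=2));cv2.imwrite("pics/d20.png",cv2.resize(d[150:240,220:360],None,fx=5.5,fy=5.5,interpolation=2))
```

```text
[0.5441 0.2026 0.2094]
tally far tip [ 0.0302  0.0015 -0.0124]
tally far tip [ 0.0308  0.0015 -0.0104]
bar ends rel [0.0317 0.0016 0.024 ] [-0.0193 -0.0003  0.024 ]
```

View pics/s20.png

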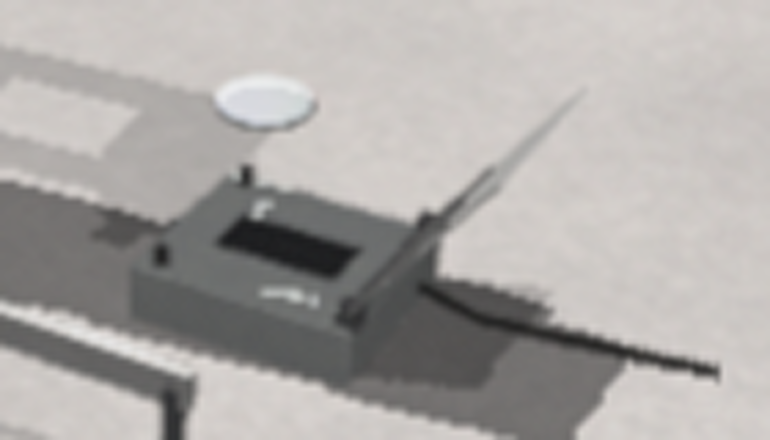

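View pics/d20.png

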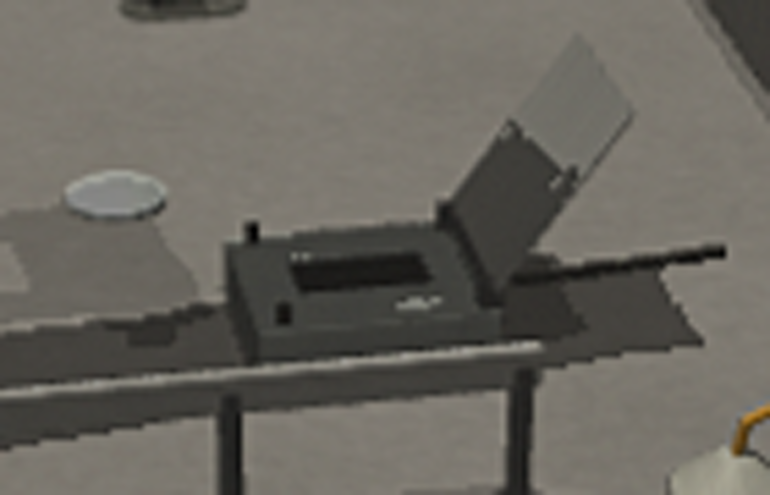

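Run:
```python
from h import *
a=(280+289/5.5,140+246/5.5);b=(220+362/5.5,150+273/5.5)
print(tri([("scene",a),("side",b)]),onz("scene",a,.035),onz("side",b,.035))
W=np.array([.6355,.2100]);u=np.array([np.cos(np.radians(2.5)),np.sin(np.radians(2.5))])
t=W+u*.001;print(t)
plan((*t,0.12),Rt(2.5),6)
```

```text
(array([0.6372, 0.2065, 0.0346]), [np.float64(0.0006836087140412968), np.float64(0.0006836087140412978)]) [0.6369 0.2071 0.035 ] [0.6371 0.2042 0.035 ]
[0.6365 0.21  ]
N 6 row [-0.64 14.96 15.42] [ 0.005 -0.08   0.002] total [ 92.3   7.4 -89.8]
```

```bash
python3 -m jog '[[-0.5,0,16,0,-0.08,0,1],[-0.5,4,22,0,-0.08,0,1],[-0.5,16,22,0,-0.08,0,1],[-0.5,25,17,0,-0.08,0,1],[-0.5,25,11,0,-0.08,0,1],[-0.5,20,4.5,0,-0.08,0,1],[0,0,0,0,0,0,1],[0,0,0,0,0,0,1]]'
python3 - <<'E'
from h import *
plan((.6365,.2095,0.075),Rt(2.5),5)
E
```

```text
time_s: 19.97
eef_pos: [0.6354, 0.2095, 0.1186]
eef_rot: [-0.51, 0.512, -0.49, 0.488]
wrist_force: [0.2, -0.1, -1.1]
opening: 0.13
N 5 row [0.01 8.72 0.24] [0.042 0.006 0.004] total [  1.1  -0.  -43.6]
```

```bash
python3 -m jog '[[0,8,0.2,0,0,0,1],[0,12,0.2,0,0,0,1],[0,12,0.2,0,0,0,1],[0,8,0.2,0,0,0,1],[0,4,0.2,0,0,0,1],[0,0,0,0,0,0,1],[0,0,0,0,0,0,1],[0,0,0,0,0,0,1]]'
python3 - <<'E'
from h import *
o=get_obs();print(o["eef_pos"],R0(o).as_matrix(),o["dq"])
cv2.imwrite("pics/w21.png",camera("wrist"))
s=camera("scene");d=camera("side");cv2.imwrite("pics/s21r.png",s);cv2.imwrite("pics/d21r.png",d)
cv2.imwrite("pics/s21.png",cv2.resize(s[140:210,285:385],None,fx=8,fy=8,interpolation=2));cv2.imwrite("pics/d21.png",cv2.resize(d[150:220,245:345],None,fx=8,fy=8,interpolation=2))
E
```

```text
time_s: 20.63
eef_pos: [0.6378, 0.2107, 0.0766]
eef_rot: [0.511, -0.511, 0.488, -0.489]
wrist_force: [0.4, -0.1, -0.7]
opening: 0.125
[0.6378 0.2107 0.0766] [[ 0.0455  0.0009  0.999 ]
 [-0.999   0.0001  0.0455]
 [-0.0001 -1.      0.0009]] [-0.0005 -0.0072 -0.004  -0.0014  0.0003  0.0002]
```

View pics/w21.png

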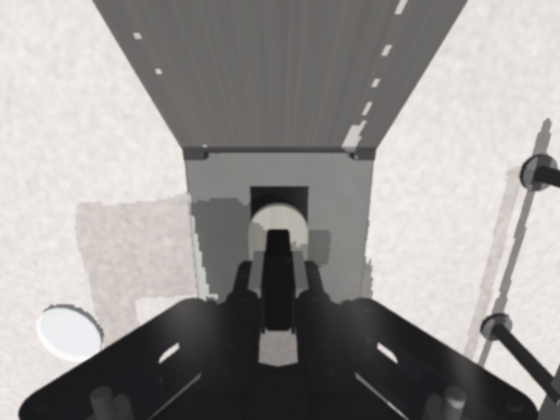

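View pics/s21.png

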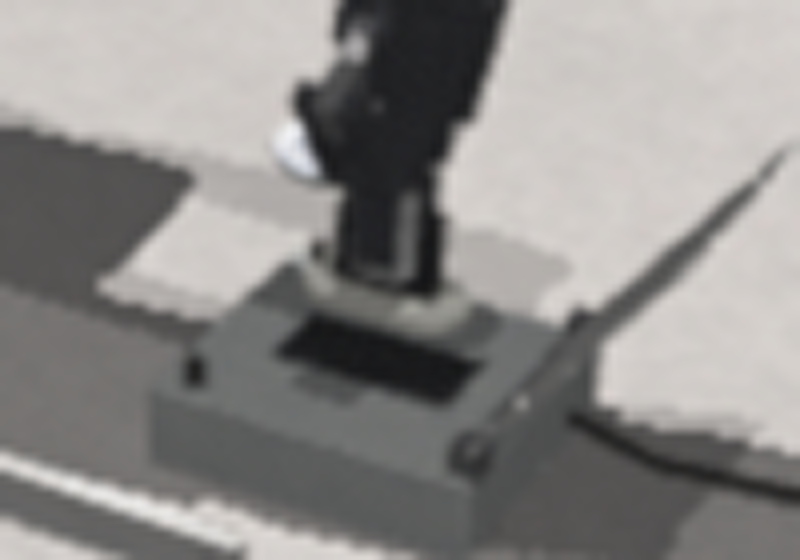

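View pics/d21.png

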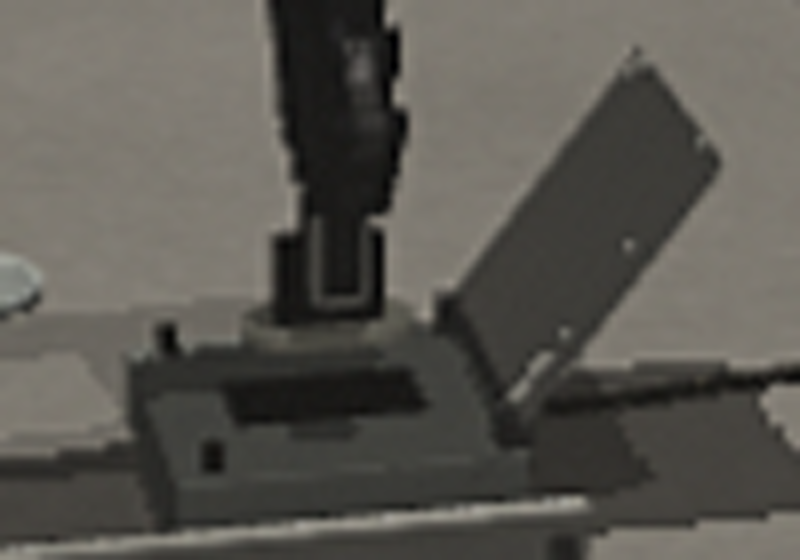

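In the wrist view the window's far edge spans columns 250–308 (mid 279) and the tally's tip is at column 278, so it is laterally centred. Now the lengthwise check.

Run:
```python
from h import *
o=get_obs();m=camera_model("wrist");T=o["eef_pos"];print(T)
im=cv2.imread("pics/w21.png");g=cv2.cvtColor(im,6);print(g[180:232,278].tolist());print(g[195,240:320].tolist())
u=np.array([.999,.0455,0])
for r in(186.5,): 
  p=onz("wrist",(279,r),.035,m);print("win far",p,"centre",p-.036*u)
for r in(203,204.5):
  p=onz("wrist",(278,r),T[2]-.0125,m);print("tally tip",p,"centre",p-.032*u)
f=lambda p:(285+p[0]/8,140+p[1]/8)
h=lambda p:(245+p[0]/8,150+p[1]/8)
# ends of plate mid-height
L=tri([("scene",f((303,280))),("side",h((243,332)))]);R=tri([("scene",f((470,315))),("side",h((418,336)))]);print(L,R,(L[0]+R[0])/2)
S=[(310,318),(482,362),(448,402),(275,355)];D=[(222,382),(418,368),(430,408),(238,422)]
for n,P,q in(("scene",S,f),("side",D,h)):
    W=np.array([onz(n,q(p),.035) for p in P]);print(n,W.mean(0))
```

```text
[0.6378 0.2107 0.0768]
[135, 135, 134, 135, 131, 115, 81, 46, 33, 30, 30, 30, 30, 30, 29, 29, 29, 24, 23, 23, 23, 30, 53, 81, 103, 128, 157, 174, 178, 179, 179, 179, 179, 179, 179, 179, 178, 179, 179, 179, 179, 179, 179, 178, 179, 179, 178, 174, 151, 97, 41, 19]
[131, 131, 131, 131, 132, 131, 131, 132, 129, 116, 85, 50, 32, 30, 28, 28, 27, 28, 27, 27, 27, 25, 23, 22, 22, 21, 21, 22, 22, 22, 22, 23, 23, 22, 23, 24, 25, 26, 29, 29, 30, 31, 30, 31, 31, 31, 31, 32, 33, 34, 33, 34, 35, 36, 37, 38, 39, 40, 40, 42, 42, 43, 44, 45, 46, 48, 51, 70, 101, 123, 132, 134, 135, 134, 134, 134, 134, 135, 134, 135]
win far [0.6705 0.212  0.035 ] centre [0.6345 0.2103 0.035 ]
tally tip [0.6692 0.2125 0.0643] centre [0.6372 0.2111 0.0643]
tally tip [0.6684 0.2125 0.0643] centre [0.6364 0.211  0.0643]
(array([0.6064, 0.2013, 0.0632]), [np.float64(0.0018233164513931565), np.float64(0.00182331645139334)]) (array([0.6705, 0.2093, 0.0592]), [np.float64(0.003837136266162427), np.float64(0.003837136266162384)]) [0.6384 0.2053 0.0612]
scene [0.6365 0.206  0.035 ]
side [0.6376 0.206  0.035 ]
```

Both methods put the tally 1.5–2 mm too far toward the hinge, with lateral within 1 mm. I'll correct and lower to about 10 mm clearance.

```bash
python3 -m jog '[[0,3,-0.6,0,0,0,1],[0,4,-0.6,0,0,0,1],[0,4,-0.4,0,0,0,1],[0,3,0,0,0,0,1],[0,1.5,0,0,0,0,1],[0,1,0,0,0,0,1],[0,0,0,0,0,0,1],[0,0,0,0,0,0,1]]'; python3 -m jog '[[0,0,0,0,0,0,1],[0,0,0,0,0,0,1],[0,0,0,0,0,0,1],[0,0,0,0,0,0,1]]'
python3 - <<'E'
from h import *
o=get_obs();print(o["eef_pos"],R0(o).as_matrix()[:,2],np.abs(o["dq"]).max())
cv2.imwrite("pics/w22.png",camera("wrist"))
s=camera("scene");d=camera("side");cv2.imwrite("pics/s22f.png",s)
cv2.imwrite("pics/s22.png",cv2.resize(s[140:210,285:385],None,fx=8,fy=8,interpolation=2));cv2.imwrite("pics/d22.png",cv2.resize(d[150:220,245:345],None,fx=8,fy=8,interpolation=2))
E
```

```text
time_s: 21.45
eef_pos: [0.6358, 0.2105, 0.0596]
eef_rot: [0.511, -0.511, 0.489, -0.489]
wrist_force: [1.0, -0.5, -1.4]
opening: 0.125
time_s: 21.78
eef_pos: [0.6358, 0.2105, 0.0597]
eef_rot: [0.511, -0.511, 0.488, -0.489]
wrist_force: [-0.5, 0.5, -0.4]
opening: 0.131
[0.6358 0.2105 0.0597] [0.999  0.0454 0.0002] 0.0022789658275034373
```

View pics/s22.png

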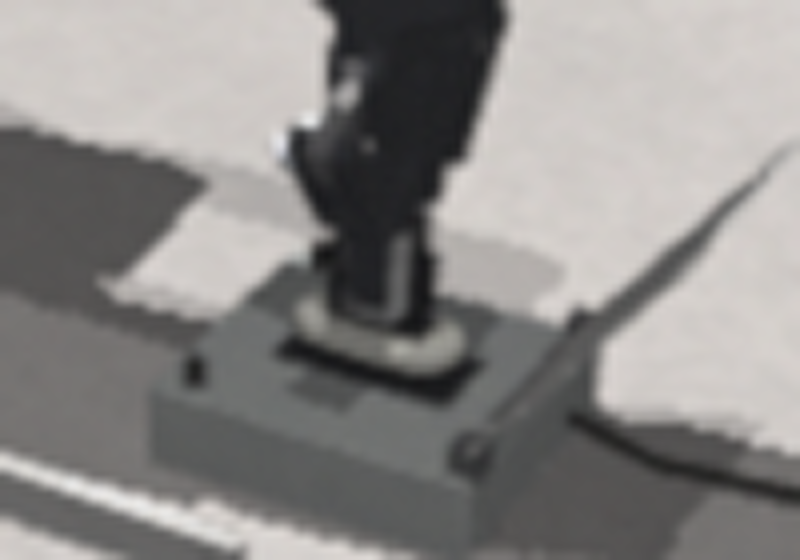

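View pics/d22.png

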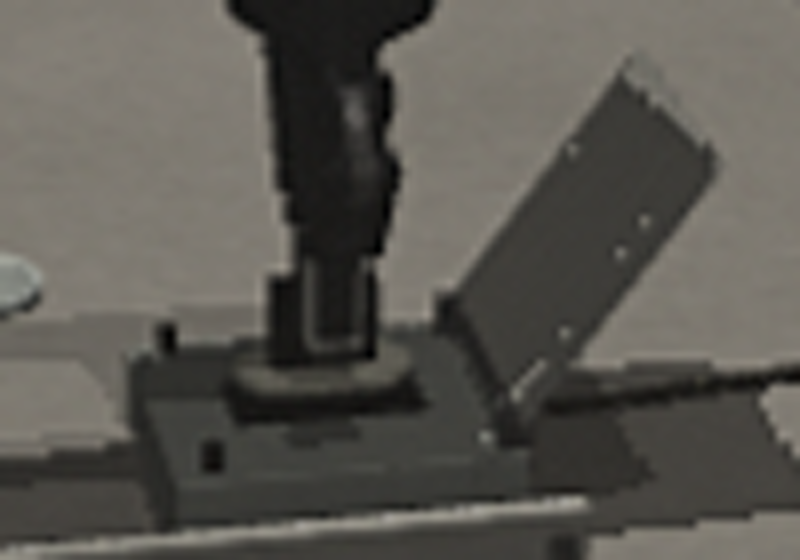

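View pics/w22.png

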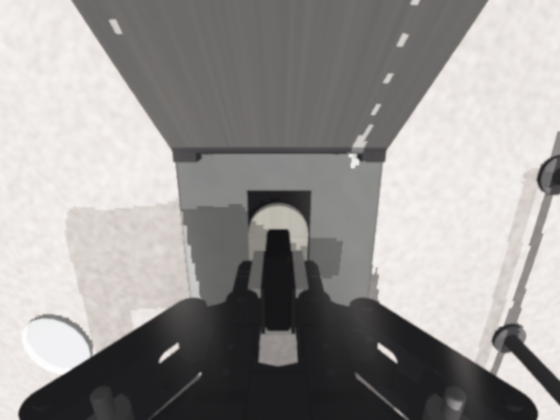

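Run:
```python
from h import *
m=camera_model("wrist");T=get_obs()["eef_pos"];u=np.array([.999,.0455,0])
g=cv2.cvtColor(cv2.imread("pics/w22.png"),6);print(g[184:212,278].tolist())
p=onz("wrist",(279,190.5),.035,m);print("win c",p-.036*u)
p=onz("wrist",(278,204),T[2]-.0125,m);print("tally c",p-.032*u)
f=lambda p:(285+p[0]/8,140+p[1]/8)
h=lambda p:(245+p[0]/8,150+p[1]/8)
L=tri([("scene",f((297,320))),("side",h((226,374)))]);R=tri([("scene",f((470,352))),("side",h((414,366)))]);print(L[0],R[0],(L[0]+R[0])/2)
for z in (.040,.045,.050):
  c=np.array([*T[:2],z])-.0005*u
  n=np.array([-u[1],u[0],0])
  b=c-n*.016
  print(z,"expected lowest -y edge: scene",(proj("scene",b)[0]-[285,140])*8,"side",(proj("side",b)[0]-[245,150])*8)
```

```text
[139, 139, 139, 138, 136, 124, 92, 55, 35, 31, 31, 31, 30, 30, 26, 25, 25, 33, 57, 87, 109, 133, 163, 179, 184, 184, 184, 184]
win c [0.6346 0.2103 0.035 ]
tally c [0.6346 0.2109 0.0471]
[0.6012 0.2073 0.0424] [0.6702 0.2123 0.0437] [0.6357 0.2098 0.0431]
0.04 expected lowest -y edge: scene [361.715  360.9816] side [327.8734 397.0456]
0.045 expected lowest -y edge: scene [362.4088 349.3671] side [327.9605 384.7804]
0.05 expected lowest -y edge: scene [363.1063 337.6952] side [328.0478 372.4775]
```

Centring agrees to about 1 mm. The height needs a finer check, since the fixed cameras suggest slightly low. I'll measure plate edge against window edge in the same pictures.

Run:
```python
from h import *
s=cv2.imread("pics/s22f.png");sc=cv2.cvtColor(s,6);d=cv2.cvtColor(camera("side"),6)
for c in(282,286,290):print("side col",c,d[190:207,c].tolist())
for c in(328,332,336):print("scene col",c,sc[178:196,c].tolist())
W=np.array([.6350,.2103,.035]);u=np.array([.999,.0455,0]);n=np.array([-u[1],u[0],0])
for cam,cols in(("side",(282,286,290)),("scene",(328,332,336))):
  for col in cols:
    def row(off,z):
      L=np.array([W+u*t-n*off+[0,0,z-.035] for t in np.linspace(-.036,.036,200)]);q=proj(cam,L);return np.interp(col,*(q[np.argsort(q[:,0])].T))
    print(cam,col,"win edge row",row(.018,.035),"plate bottom rows z=.041,.043,.045,.047:",[round(row(.016,z),2) for z in(.041,.043,.045,.047)],"top",[round(row(.016,z+.005),2) for z in(.041,.045)])
a=cv2.cvtColor(cv2.imread("pics/w16.png"),6);b=cv2.cvtColor(cv2.imread("pics/w22.png"),6)
print(a[228,240:316].tolist());print(b[228,240:316].tolist())
```

```text
side col 282 [30, 31, 25, 23, 22, 22, 59, 63, 74, 43, 22, 24, 29, 46, 47, 45, 62]
side col 286 [28, 24, 40, 54, 28, 33, 59, 69, 77, 39, 20, 22, 37, 47, 45, 62, 67]
side col 290 [35, 35, 45, 32, 17, 63, 96, 86, 54, 28, 21, 21, 63, 66, 64, 65, 66]
scene col 328 [55, 56, 87, 108, 110, 100, 64, 29, 31, 59, 81, 83, 88, 103, 112, 113, 112, 115]
scene col 332 [58, 72, 60, 76, 107, 111, 105, 77, 32, 30, 70, 105, 112, 113, 112, 112, 113, 113]
scene col 336 [39, 30, 24, 41, 100, 147, 144, 120, 85, 35, 29, 60, 96, 113, 114, 112, 113, 113]
side 282 win edge row 201.8569409357302 plate bottom rows z=.041,.043,.045,.047: [np.float64(199.7), np.float64(199.09), np.float64(198.47), np.float64(197.86)] top [np.float64(198.17), np.float64(196.93)]
side 286 win edge row 201.5029936771838 plate bottom rows z=.041,.043,.045,.047: [np.float64(199.35), np.float64(198.74), np.float64(198.12), np.float64(197.51)] top [np.float64(197.82), np.float64(196.59)]
side 290 win edge row 201.1492426980486 plate bottom rows z=.041,.043,.045,.047: [np.float64(199.0), np.float64(198.39), np.float64(197.77), np.float64(1
[... 730 characters left out ...]
, 132, 133, 134, 134, 135, 137, 145, 160, 171, 176, 176, 181, 184, 186, 187, 186, 181, 172, 163, 157, 154, 153, 154, 154, 154, 155, 156, 156, 156, 157, 157, 157, 158, 159, 160, 163, 171, 177, 182, 183, 184, 185, 186, 186, 186, 186, 187, 187, 187, 187, 186, 187, 185, 183, 182, 176, 164, 151, 144, 142, 143, 143, 144, 144, 144]
[99, 100, 100, 100, 100, 99, 99, 95, 97, 113, 126, 130, 132, 132, 133, 134, 135, 135, 136, 137, 138, 138, 144, 158, 169, 172, 175, 175, 170, 162, 156, 153, 153, 153, 153, 153, 154, 154, 155, 155, 155, 155, 156, 157, 157, 158, 159, 165, 174, 179, 182, 183, 184, 185, 185, 184, 185, 185, 186, 185, 185, 185, 184, 183, 181, 178, 165, 131, 91, 86, 114, 131, 135, 135, 135, 136]
```

The side view gives about 10 mm clearance and the scene view about 8.5 mm. I'll raise 0.7 mm, settle and make a last check.

```bash
python3 -m jog '[[0,-0.7,0,0,0,0,1],[0,0,0,0,0,0,1],[0,0,0,0,0,0,1],[0,0,0,0,0,0,1]]'
python3 - <<'E'
from h import *
cv2.imwrite("pics/s23.png",camera("scene"))
E
```

```text
time_s: 22.32
eef_pos: [0.6357, 0.2105, 0.0603]
eef_rot: [-0.511, 0.511, -0.489, 0.489]
wrist_force: [-0.9, 0.1, -0.3]
opening: 0.128
```

View pics/s23.png

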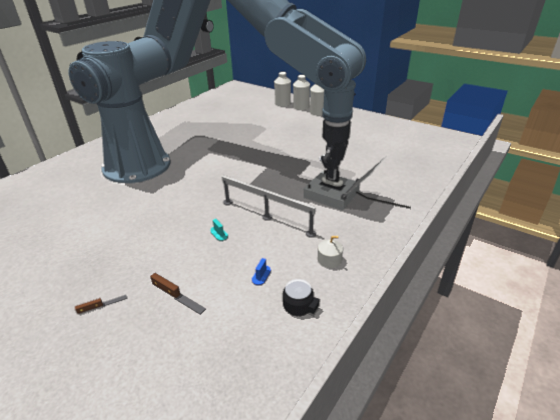

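The final view shows the cover open, the tool on the shelf at (178,293), the oiler and lamp head in place, and the tally over the window at (332,185).

```bash
python3 -c "
from bench import hand_in
print(hand_in())"
```

```text
the job is handed in; nothing more can be done
None
```

I levered the cover right back onto its stop with the blade of the larger pry tool, keeping the fingers off it. I then laid the tool back where it had been. I took the black-barred tally by its bar and carried it over the rail with its underside about 95 mm or more above the rail's top. I finished holding it flat over the window and handed in at about 22 s.

**Centring:** in the last checks, the wrist camera put the tally within about 1 mm of the window's centre. The tool's heading was 2.6°, against 2.1–2.7° measured for the reader.

**Height:** the side view and the arm's own position gave about 10 mm of clearance. The scene view gave about 8.5 mm and a coarser two-camera fit only about 6 mm, so I raised the tally 0.7 mm before handing in.

**Disagreements:** the fixed cameras first placed the window about 4 mm lower in y than the wrist camera did. I judged the centring from tally and window seen in the same picture, where that offset mostly cancels.

**Bystanders and forces:** the oiler and lamp head stood where they were in the final picture. The lens was hidden behind the arm there, but it was still in place in the wrist view just before, and nothing went near it afterwards. I saw no sign of contact with the rail or reader; wrist forces in the readings stayed under 5 N.

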